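# Hang the travel mug on the spring balance

## Robot

A 6-joint arm with a two-finger parallel gripper is mounted at the origin on the work surface. World frame = base frame: x ahead of the robot, y to its left, z up, the work surface at z = 0. Lengths are in m, angles in degrees, forces in N, time in s.
With the tool pointing down it reaches from about 0.375 to 0.975 m from the base axis. Payload 3.8 kg.
Tool frame: the origin (TCP) lies at the very end of the fingers, on their centre line; the grasp point (between the pads) lies r.grip_depth behind it (r.grip_depth is the distance from the TCP to the grasp point, in m); z points along the fingers, y is the direction in which the jaws open and shut (so a half turn about z gives the same grasp; the last joint's range is limited). The gripper opens to 88 mm and grips with 3 to 60 N. Pads are 18 mm wide; open, the fingers measure 123 mm over their backs; the gripper's body (75 mm by 187 mm) begins 45 mm behind the grasp point.
Start: joints at [-76.026, 15.12, 91.902, -0, 72.978, -2.114], TCP at [0.187, -0.649, 0.199] pointing down, gripper open.
Joint ranges: [-150.88, 150.88], [-54.13, 125.18], [17.81, 147.31], [-75.09, 255.09], [0, 152.58], [-146.25, 146.25]. Speed limits (degrees/s): [147.25, 147.25, 180, 180, 180, 180].

## Interface

Orientations are given as a 3x3 rotation matrix whose columns are the frame's x, y, z axes.
In Python, from workcell import r, imaging gives the robot as it stands.
- The arm moves only by the tool drive_tool, never from a script. Its argument "commands" is one flat list of numbers, 6 for each row, row after row: the shift along the world's x, y, z in cm, then the turn, a rotation vector about the world's x, y, z in rad. In form: [dx, dy, dz, rx, ry, rz, dx, dy, dz, rx, ry, rz, ...]. A call has 1 to 20 rows; each row shifts and turns the commanded pose from where the row before left it; what a row does not reach is not made up. A row lasts 1/8 s, in which the tool goes at most 62.5 mm and 10.7 degrees, less where a joint would pass 70% of its speed; a pose out of reach is approached as far as the arm can. A call with a gripper value outside its range is refused whole. "hand" is the closure, from 0 (fully open) to 1 (shut), set as the call begins (left out, the last holds). The fingers move at their own pace and stop on an object; the grip force is fixed at half the most. Time passes only in rows, so rows that do not move let the fingers close. It gives the time, the measured TCP pose, the force and the opening at its end, in the units of the state.
- r.get_state(): the state, without advancing time (a new reading comes with each control period).
- imaging.read_camera(name): name is "side" or "top"; returns the picture (480x640x3 uint8, blue, green, red); there is no depth.
- imaging.get_calibration(name): a dict with "intrinsics" (3x3 intrinsics, pixels), "dist_coeffs" ([k1, k2, p1, p2, k3] as OpenCV has them; the pictures are not rectified), "world_to_cam" (4x4, takes a point from world to camera coordinates). Camera axes: x right, y down, z forward; pixel columns grow to the right and rows downward; lengths in m; the calibration is good to about 2 mm. A picture is of the moment at which its call begins. get_calibration takes no time and is no camera call.
- r.hand_in(): hands the job in, once; it reports no verdict.
Trained networks look in the newest picture that a camera, given by its name, has taken for a name from the list of things; names that differ only in an ending like _2 or _b are one class to them, and where a whole thing is asked for, a point or a joint stands for the part that bears it (a point fixed in the world has none). Each returns a list of dicts, best first, with "p" (0 to 1); they miss things now and then, are a little off and sometimes report something else, mostly with a low value. They report only what shows in the picture. A call takes as long as a camera call.
- imaging.silhouettes(label, camera): "region" (480x640 bool, what is visible of it) and "extent" ([left, top, right, bottom] in pixels, round what is visible of it).
- imaging.tip_of(label, camera): "point" ([column, row] in pixels: a listed point, or the origin of a listed thing).
The state is a dict: "clock": time; "joint_positions": joint angles; "dq": joint speeds; "joint_efforts": joint torques, N m; "tcp_pos": TCP position; "ee_rot": TCP orientation; "force": force on the tool from outside, world axes, zero at the start; "moment": the same for the moment, N m; "finger_gap": finger opening in m.
Only numpy, scipy, OpenCV 4.12 (cv2) and the standard library are available. Lean on these libraries where they do the work, as an engineer would, in place of code of your own. Each camera call takes 0.05 s, during which the arm holds its last target.

## Task

Weigh the steel travel mug: pick it up and hang it by its open-bottomed handle over the balance's upright hanger plate, in the notch of its top edge. Its weight is off to one side and unknown, so bring its wall lightly up against the plate so that it cannot swing into it, lower it slowly, let the balance take the whole weight (and no more) while you still hold it, and only then let go gently: the balance must not be jerked, knocked or bottomed, and the mug must stay hanging still. Leave everything else on the bench where it is.

Things in the scene. Friction and masses are not known exactly. Their poses are not given: they have to be found in the camera images.
- mug: Closed steel travel mug, upright, 60 mm in diameter, 117 tall plus a black lid 8 high, 54 across; 0.17 to 0.64 kg, unknown. Origin: centre of its underside; z up, x to the handle, a 16 mm wide strip: arm out to x = 51, underside at z = 95 mm, then a leg down, free end at z = 45. Slot wall-to-leg: 16 mm up to z = 67, narrowing (leg side slopes in) to 8.5 from z = 83 up. Grip the wall at +y and -y.
- handle_seat (a point): Point on the mug: middle of the narrow top of the handle's slot, on the underside of its arm, at x = 34, y = 0, z = 95 mm in the mug's frame, same axes. It comes to rest on the notch. The plate enters the slot's wide mouth best with this point about 4 mm to the -x side of the notch; then move the mug to +x until its wall touches the plate, or the sloping leg will catch on the plate.
- balance: Spring balance, fixed to the bench. Origin on the bench right below the hanger plate; z up, x from the hanger plate to the column (the mug hangs on the plate's -x side). Grey base from x = 20 to 150 mm, 130 mm wide, 12 mm high; aluminium column at x = 75 to 105 mm, 252 mm high, on which the sprung carriage with the hanger plate slides.
- notch (a point): Middle of the floor of the notch in the hanger plate's top edge, 175 mm up when unloaded; sinks with the plate; axes as balance. Plate upright, 6 mm thick (x), 60 wide (y), 77 down from the notch floor. Notch 24 mm wide between ears 10 mm high. Behind (+x) a bar to the column, its top 63 mm below the notch floor. The plate goes into the slot between mug wall and handle leg.
- hanger (a joint): How far the hanger plate has sunk, in m: 0 unloaded (top stop), 0.070 at the bottom stop. Spring: it begins to sink at about 0.3 N and sinks 9.1 mm per further newton, lightly damped; the hanging mug will rest between 12 and 54 mm, depending on its weight. Moving faster than 0.04 m/s is a jerk.
- bowl: Bystander: wooden bowl, 104 mm across, 45 mm high. Origin: centre of underside.
- flowerpot: Bystander: small terracotta pot, 72 mm across, 65 mm high. Origin: centre of underside.
- lid: Bystander: grey silicone lid, 90 mm across, 18 mm high with its knob, lying flat. Origin: centre of underside.
- radio: Bystander: black plastic radio, 60 x 190 x 110 mm, with a press button on top. Origin: centre of underside.
- swatter: Bystander: plastic fly swatter lying flat, 425 mm long (handle from x = -245 mm, 100 mm wide head from x = 70 to 180 mm), up to 10 mm high. Origin: on the handle, on the bench.
- bottle: Bystander: white plastic bottle, 60 mm in diameter, 110 mm high. Origin: centre of underside.

How it is judged:
By the outcome, as a careful person would: the job done as asked, in the order asked, and still so for the second after the job is handed in, with the robot touching nothing.
It also fails if it takes over 70 s, if anything falls off the work surface, if the arm or the gripper's body presses on something with over 40 N, if the wrist force passes 120 N, or if a joint passes its speed limit or range.

## Working session

There is one attempt and no reset: what is moved stays moved. The work goes in short steps, Python scripts to look and compute and a tool call to move; the robot and the scene stay as the last step left them, time stands still between calls to the robot, and variables do not carry over. Pictures are saved under pics/ and viewed, and the job is handed in when it is done.

Besides the shell and the picture viewer there is one more tool, called after "Call:" as name(argument=value, ...) on one line, values as JSON. drive_tool: Moves the arm, as the interface text tells. Its arguments: {"type":"object","properties":{"commands":{"type":"array","items":{"type":"number"}},"hand":{"type":"number"}},"required":["commands"]}

```bash
ls; mkdir -p pics; python3 - <<'E'
from workcell import r, imaging
import cv2,numpy as np
for c in("side","top"):
    im=imaging.read_camera(c); cv2.imwrite(f"pics/{c}0.png",im)
    k=imaging.get_calibration(c); print(c,k["intrinsics"],k["dist_coeffs"],k["world_to_cam"])
    for l in("mug","handle_seat","balance","notch"):
        print(l,[(np.round(d["point"],1),round(d["p"],2)) for d in imaging.tip_of(l,c)][:3],[(np.round(d["extent"]),round(d["p"],2)) for d in imaging.silhouettes(l,c)][:2])
print(r.get_state(),r.grip_depth)
E
```

```text
pics
side [[434.95675218   0.         316.37393226]
 [  0.         434.95675218 236.12900576]
 [  0.           0.           1.        ]] [-0.00337752  0.          0.          0.          0.        ] [[-0.98611465 -0.1647861   0.02057773  0.5780393 ]
 [-0.126469    0.66488909 -0.73615765  0.16985295]
 [ 0.10762664 -0.72853829 -0.6764972   0.98637878]
 [ 0.          0.          0.          1.        ]]
mug [(array([370.2, 260.1]), 0.67)] [(array([350., 219., 390., 272.]), 0.74)]
handle_seat [] [(array([352., 215., 391., 271.]), 0.68)]
balance [(array([266.3, 330.6]), 0.71)] [(array([192., 234., 266., 359.]), 0.71)]
notch [(array([258.2, 278.4]), 0.74), (array([368.6, 261.7]), 0.25)] [(array([201., 264., 265., 315.]), 0.68)]
top [[448.41997855   0.         319.12220359]
 [  0.         448.41997855 242.7403937 ]
 [  0.           0.           1.        ]] [-0.00929443  0.          0.          0.          0.        ] [[ 0.0197141  -0.99975105 -0.01044905 -0.0012143 ]
 [-0.98162877 -0.01737084 -0.19000848  0.58251228]
 [ 0.18977966  0.01400294 -0.98172684  1.09318631]
 [ 0.          0.     
[... 477 characters left out ...]
.87119391e-03,
        7.29783762e+01, -2.11504960e+00]), 'dq': array([-0.03137604, -0.0076507 , -0.04836397, -0.04279328, -0.00703729,
        0.00632324]), 'joint_efforts': array([ 2.05050317e-03, -5.02030063e+01, -3.57262194e+01,  7.30537623e-02,
        1.81109196e-02, -3.86052065e-06]), 'tcp_pos': array([ 0.18703748, -0.6485757 ,  0.19914078]), 'ee_rot': array([[ 9.60827535e-01,  2.77146977e-01, -3.74709392e-05],
       [ 2.77146975e-01, -9.60827535e-01, -4.78485104e-05],
       [-4.92641802e-05,  3.55892089e-05, -9.99999998e-01]]), 'force': array([ 0.99110636,  0.02346906, -0.28286961]), 'moment': array([-0.0306651 ,  0.00985189, -0.03048972]), 'finger_gap': 0.08759053510200845} 0.0187
```

View pics/side0.png

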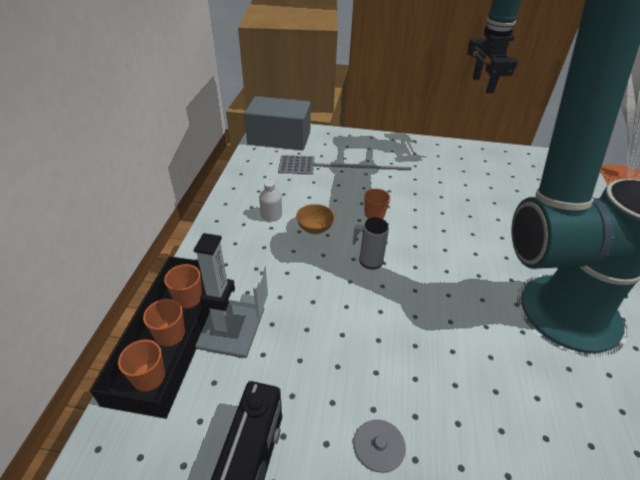

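View pics/top0.png

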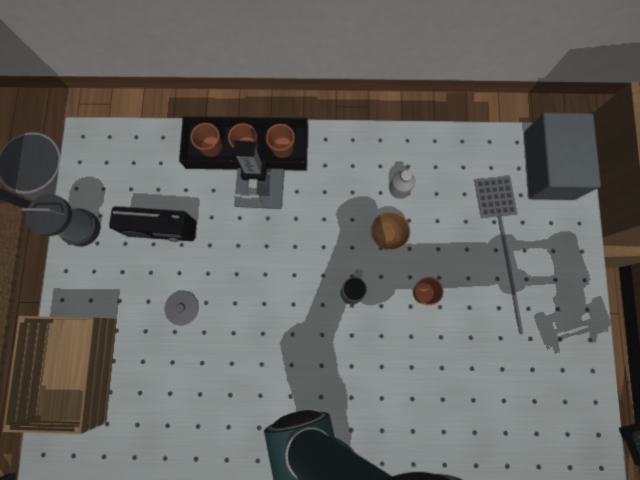

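```bash
cat > h.py <<'E'
from workcell import r, imaging
import cv2,numpy as np
def proj(c,P):
    k=imaging.get_calibration(c); T=k["world_to_cam"]
    return cv2.projectPoints(np.atleast_2d(np.array(P,float)),cv2.Rodrigues(T[:3,:3])[0],T[:3,3],k["intrinsics"],np.array(k["dist_coeffs"]))[0].reshape(-1,2)
def ray(c,uv):
    k=imaging.get_calibration(c);T=k["world_to_cam"]
    n=cv2.undistortPoints(np.array([[uv]],float),k["intrinsics"],np.array(k["dist_coeffs"])).ravel()
    R=T[:3,:3]; return -R.T@T[:3,3], R.T@np.array([n[0],n[1],1])
def atz(c,uv,z):
    o,d=ray(c,uv); return o+d*(z-o[2])/d[2]
def tri(a,b):
    o1,d1=ray("side",a);o2,d2=ray("top",b)
    s=np.linalg.lstsq(np.c_[d1,-d2],o2-o1,rcond=None)[0]
    p,q=o1+s[0]*d1,o2+s[1]*d2; return (p+q)/2,np.linalg.norm(p-q)
def crop(im,x0,y0,x1,y1,f,fn):
    cv2.imwrite(fn,cv2.resize(im[y0:y1,x0:x1],None,fx=f,fy=f,interpolation=cv2.INTER_CUBIC))
E
python3 - <<'E'
from h import *
s=cv2.imread("pics/side0.png");t=cv2.imread("pics/top0.png")
a=np.hstack([cv2.resize(s[200:290,330:410],None,fx=5,fy=5,interpolation=2),cv2.resize(t[255:315,330:385],None,fx=7,fy=7,interpolation=2)[:450].copy() if 0 else cv2.resize(t[255:319,330:387],(400,450),interpolation=2)])
cv2.imwrite("pics/mugz.png",a)
a=np.hstack([cv2.resize(s[225:365,185:275],(386,600),interpolation=2),cv2.resize(t[135:215,225:290],(400,492),interpolation=2)]) if 0 else None
crop(s,185,225,275,365,4,"pics/bs.png"); crop(t,220,130,300,220,6,"pics/bt.png")
print("mug origin",atz("side",(370.2,260.1),0),atz("top",(353,292),0), "seat",atz("top",(356.7,277.1),.095))
print("notch",tri((258.2,278.4),(243.4,199.7)),atz("side",(258.2,278.4),.175),atz("top",(243.4,199.7),.175))
print("bal",atz("side",(266.3,330.6),0),atz("top",(258.6,216.8),0))
E
```

```text
mug origin [ 4.61977986e-01 -7.70489999e-02 -1.11022302e-16] [ 0.4627933  -0.08126455  0.        ] seat [ 0.49126546 -0.08406219  0.095     ]
notch (array([0.66282261, 0.18693273, 0.17794207]), np.float64(0.009300644045900032)) [0.6685713  0.18334265 0.175     ] [0.65883721 0.18719977 0.175     ]
bal [0.66555665 0.17513325 0.        ] [0.66227584 0.17676144 0.        ]
```

View pics/mugz.png

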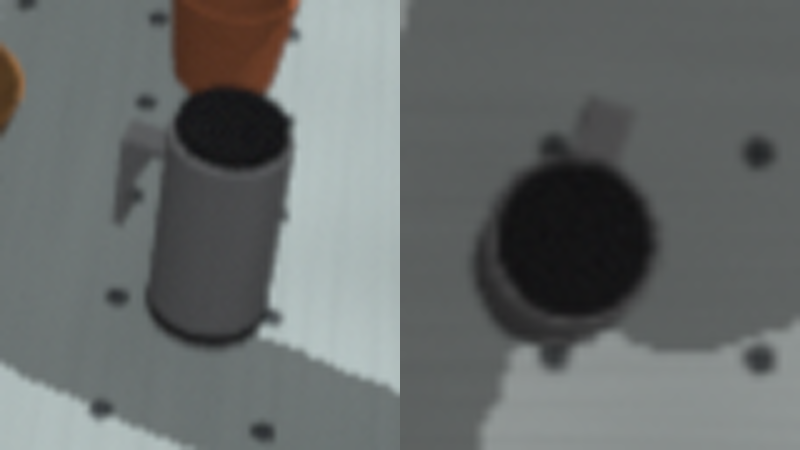

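View pics/bs.png

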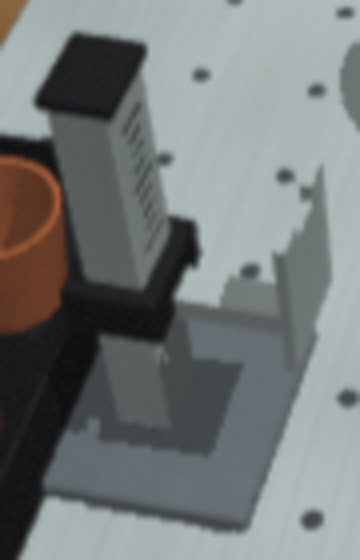

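View pics/bt.png

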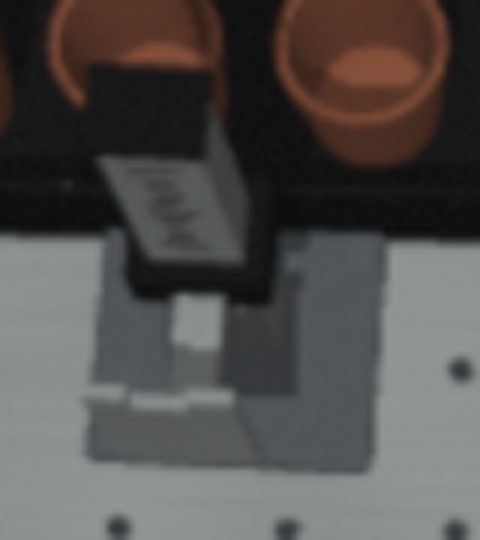

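```bash
cat >> h.py <<'E'
def W(p,L):
    c,s=np.cos(p[2]),np.sin(p[2]); L=np.atleast_2d(np.array(L,float))/1000
    return np.c_[p[0]+c*L[:,0]-s*L[:,1],p[1]+s*L[:,0]+c*L[:,1],L[:,2]]
BE=[]
def box(x0,x1,y0,y1,z0,z1):
    v=[(x,y,z) for x in(x0,x1) for y in(y0,y1) for z in(z0,z1)]
    return [(a,b) for i,a in enumerate(v) for b in v[i+1:] if sum(p!=q for p,q in zip(a,b))==1]
BE=box(20,150,-65,65,0,12)+box(75,105,-15,15,12,252)+box(-3,3,-30,30,98,175)+box(-3,3,-30,-12,175,185)+box(-3,3,12,30,175,185)
def draw(img,c,p,E,col):
    for a,b in E:
        q=proj(c,W(p,[a,b])); 
        cv2.line(img,tuple(int(round(v*16)) for v in q[0]),tuple(int(round(v*16)) for v in q[1]),col,1,cv2.LINE_AA,4)
E
cat > fit.py <<'E'
from h import *
from scipy.optimize import least_squares
obs=[("top",(20,65,12),(234.5,206.3)),("top",(20,-65,12),(281.5,207.8)),("top",(3,30,185),(233.9,194.8)),("top",(-3,-30,185),(259.2,197)),
("side",(20,65,12),(246.2,356.5)),("side",(20,-65,12),(263.9,309.5)),("side",(-3,-30,185),(265.6,266.5)),("side",(-3,30,98),(258.3,317.5))]
f=lambda p:np.concatenate([proj(c,W(p,l))[0]-o for c,l,o in obs])
s=least_squares(f,[.665,.18,0],loss="soft_l1",x_scale=[.01,.01,.1]); print(s.x,np.round(s.fun.reshape(-1,2),1))
p=s.x
print("notch",W(p,[0,0,175]),proj("top",W(p,[0,0,175])),proj("side",W(p,[0,0,175])))
for c,(x0,y0,x1,y1) in(("side",(185,225,275,365)),("top",(220,130,300,220))):
    im=cv2.imread(f"pics/{c}0.png"); im=cv2.resize(im,None,fx=1,fy=1)
    big=cv2.resize(im[y0:y1,x0:x1],None,fx=5,fy=5,interpolation=2)
    for a,b in BE:
        q=(proj(c,W(p,[a,b]))-[x0,y0]+.5)*5
        cv2.line(big,*[tuple(int(v) for v in z) for z in q],(0,0,255) if a[2]>=98 and a[0]<10 else(0,200,0),1,cv2.LINE_AA)
    cv2.imwrite(f"pics/fit_{c}.png",big[:600] if c=="top" else cv2.resize(big,None,fx=.85,fy=.85))
E
python3 fit.py
```

```text
[ 0.66612152  0.18276335 -0.02180854] [[-2.1 -0.1]
 [-1.2  0.2]
 [-1.9 -1. ]
 [-1.7  0.2]
 [ 0.1 -1.5]
 [ 0.2 -4.8]
 [-0.4 -3.1]
 [ 1.1 -0.6]]
notch [[0.66612152 0.18276335 0.175     ]] [[245.44918302 196.73528383]] [[259.56541758 278.35119239]]
```

View pics/fit_side.png

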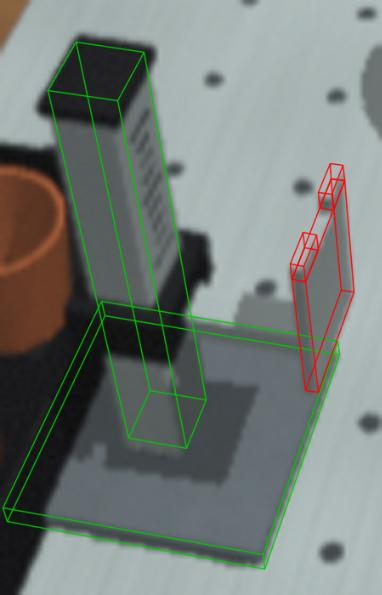

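View pics/fit_top.png

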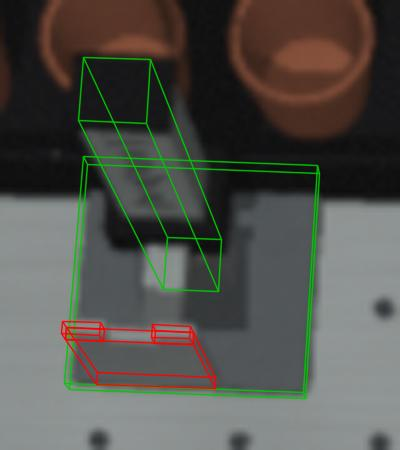

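```bash
python3 - <<'E'
from h import *
s=cv2.imread("pics/side0.png");t=cv2.imread("pics/top0.png")
def g(im,x0,y0,x1,y1,f,fn):
    b=cv2.resize(im[y0:y1,x0:x1],None,fx=f,fy=f,interpolation=cv2.INTER_CUBIC)
    b=cv2.convertScaleAbs(b,alpha=1.3)
    for x in range(x0,x1,5):
        cv2.line(b,(int((x-x0+.5)*f),0),(int((x-x0+.5)*f),6 if x%10 else 14),(0,0,255),1)
        if x%10==0: cv2.putText(b,str(x),(int((x-x0+.5)*f)-12,26),0,.4,(0,0,255))
    for y in range(y0,y1,5):
        cv2.line(b,(0,int((y-y0+.5)*f)),(6 if y%10 else 14,int((y-y0+.5)*f)),(0,0,255),1)
        if y%10==0: cv2.putText(b,str(y),(16,int((y-y0+.5)*f)+4),0,.4,(0,0,255))
    cv2.imwrite(fn,b)
g(s,190,258,276,362,5.7,"pics/z1.png"); g(t,225,160,295,215,10,"pics/z2.png")
g(s,340,205,400,280,8,"pics/z3.png"); g(t,335,262,380,315,11,"pics/z4.png")
E
```

```text
(no output)
```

View pics/z1.png

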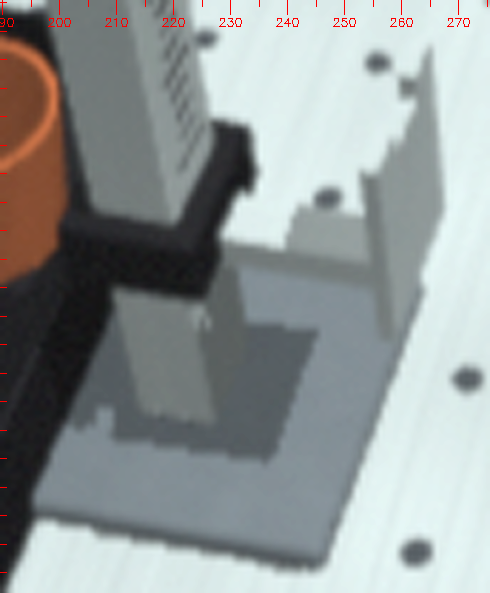

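View pics/z2.png

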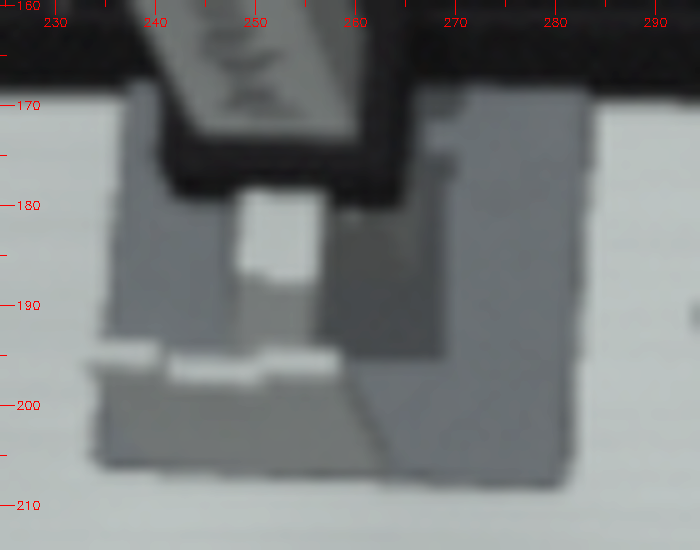

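View pics/z3.png

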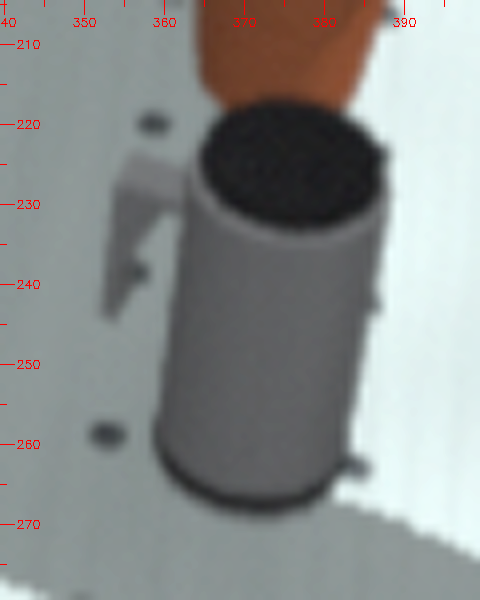

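View pics/z4.png

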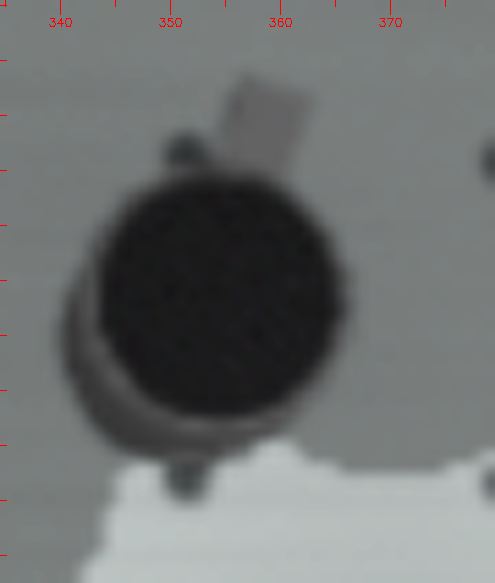

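```bash
cat > fit2.py <<'E'
import re
src=open("fit.py").read()
new='''obs=[("top",(20,65,12),(234.5,206)),("top",(20,-65,12),(281.5,208.2)),("top",(-3,30,185),(232.9,196.6)),("top",(3,30,185),(234,193.6)),("top",(-3,-30,185),(258.6,197.2)),("top",(3,-30,185),(258.3,194.4)),("top",(-3,12,175),(241.3,197.9)),
("side",(20,65,12),(246.2,354.8)),("side",(20,-65,12),(263.7,308)),("side",(-3,-30,185),(265.3,266)),("side",(-3,30,98),(258.3,316.8)),("side",(3,30,185),(253,287.7)),("side",(-3,30,185),(256.2,288.7)),("side",(-3,-30,98),(267,295.2))]
D={"top":0,"side":1}
def f(p):
    return np.concatenate([proj(c,W(p,l))[0]+p[3+2*D[c]:5+2*D[c]]-o for c,l,o in obs]+[np.array(p[3:])*1.0])
s=least_squares(f,[.665,.18,0,0,0,0,0],loss="soft_l1",x_scale=[.01,.01,.1,1,1,1,1]); print(np.round(s.x,4)); print(np.round(s.fun.reshape(-1,2),1).tolist())
p=s.x
'''
i=src.index("obs=");j=src.index('print("notch"')
exec(src[:i]+new+src[j:])
E
python3 fit2.py
```

```text
[ 0.6663  0.182  -0.0264  0.8476  0.0543 -0.225   1.5699]
[[-0.9, 0.1], [-0.1, -0.1], [0.0, -0.4], [-0.8, 0.1], [0.1, 0.0], [0.6, 0.3], [0.1, -0.2], [-0.2, 1.4], [0.3, -2.0], [-0.2, -1.3], [0.8, 1.3], [-0.4, 0.1], [-0.4, -0.3], [0.6, -0.7], [0.8, 0.1], [-0.2, 1.6]]
notch [[0.66631755 0.18197913 0.175     ]] [[245.7871185  196.66003393]] [[259.57255828 278.02589692]]
```

View pics/fit_top.png

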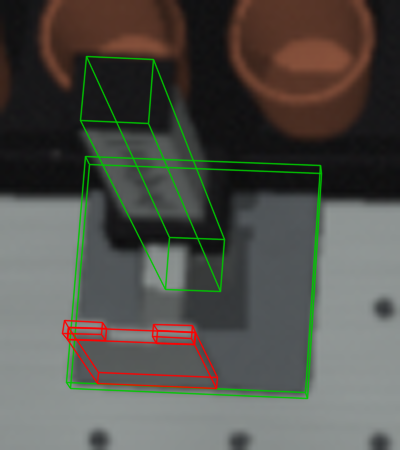

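```bash
python3 - <<'E'
from h import *
c=atz("top",(354.7,288.4),.125); print("lid top",c)
for z in(.097,.101): 
    e=atz("top",(360,269),z); d=e-c; print(z,e,np.linalg.norm(d[:2]),np.degrees(np.arctan2(d[1],d[0])))
print("side lid", atz("side",(340+293/8-.5,205+164/8-.5),.125))
# side handle: outer corners top approx
for q in((355.5,224.5),(353.5,228)): print("side arm end",atz("side",q,.1))
for px in((248,70),(313,95)): print("corner",atz("top",(335+px[0]/11-.5,262+px[1]/11-.5),.1))
for l in("flowerpot","bowl","bottle","radio","lid"):
    for cc in("top","side"):
        t=imaging.tip_of(l,cc)
        if t: print(l,cc,atz(cc,t[0]["point"],0),round(t[0]["p"],2))
E
```

```text
lid top [ 0.46094218 -0.07731766  0.125     ]
0.097 [ 0.51101393 -0.09188436  0.097     ] 0.05214757239743907 -16.22057693444101
0.101 [ 0.51047425 -0.09156976  0.101     ] 0.05154171347796136 -16.052367482406204
side lid [ 0.46070008 -0.06795163  0.125     ]
side arm end [ 0.50850098 -0.08979514  0.1       ]
side arm end [ 0.51191056 -0.07630728  0.1       ]
corner [ 0.51326411 -0.08445743  0.1       ]
corner [ 0.50795703 -0.09883172  0.1       ]
flowerpot top [ 0.47016602 -0.26653852  0.        ] 0.72
flowerpot side [ 0.46627689 -0.26332033  0.        ] 0.61
bowl top [ 0.61807879 -0.17762994  0.        ] 0.88
bowl side [ 0.60741842 -0.16681724  0.        ] 0.95
bottle top [ 0.74658219 -0.1992366   0.        ] 0.66
bottle side [ 7.49572059e-01 -1.97596261e-01  1.11022302e-16] 0.68
radio top [0.62757572 0.44060565 0.        ] 0.91
radio side [0.62137057 0.44120747 0.        ] 0.74
lid top [0.40783725 0.36894226 0.        ] 0.62
lid side [0.40892768 0.37271053 0.        ] 0.94
```

Call:
drive_tool(commands=[1.7,3.6,0,0,0,-0.035,1.7,3.6,0,0,0,-0.035,1.7,3.6,0,0,0,-0.035,1.7,3.6,0,0,0,-0.035,1.7,3.6,0,0,0,-0.035,1.7,3.6,0,0,0,-0.035,1.7,3.6,0,0,0,-0.035,1.7,3.6,0,0,0,-0.035,1.7,3.6,0,0,0,-0.035,1.7,3.6,0,0,0,-0.035,1.7,3.6,0,0,0,-0.035,1.7,3.6,0,0,0,-0.035,1.7,3.6,0,0,0,-0.035,1.7,3.6,0,0,0,-0.035,1.7,3.6,0,0,0,-0.035,1.7,3.4,0,0,0,-0.035,0.2,0,0,0,0,0,0,0,0,0,0,0], hand=0)

```text
clock: 3.65
tcp_pos: [0.4609, -0.0749, 0.1991]
ee_rot: [[0.962, -0.275, -0.0], [-0.275, -0.962, -0.001], [-0.0, 0.001, -1.0]]
force: [-0.3, -0.2, 0.5]
finger_gap: 0.0882
```

```bash
cat >> h.py <<'E'
def shot(n,sb,tb,fs=7,ft=7):
    s=imaging.read_camera("side");t=imaging.read_camera("top")
    cv2.imwrite(f"pics/{n}_s.png",s);cv2.imwrite(f"pics/{n}_t.png",t)
    for im,b,f,k in((s,sb,fs,"s"),(t,tb,ft,"t")):
        x0,y0,x1,y1=b
        g=cv2.resize(im[y0:y1,x0:x1],None,fx=f,fy=f,interpolation=cv2.INTER_CUBIC); g=cv2.convertScaleAbs(g,alpha=1.3)
        for x in range(x0,x1,5):
            X=int((x-x0+.5)*f); cv2.line(g,(X,0),(X,6 if x%10 else 14),(0,0,255),1)
            if x%10==0: cv2.putText(g,str(x),(X-12,26),0,.4,(0,0,255))
        for y in range(y0,y1,5):
            Y=int((y-y0+.5)*f); cv2.line(g,(0,Y),(6 if y%10 else 14,Y),(0,0,255),1)
            if y%10==0: cv2.putText(g,str(y),(16,Y+4),0,.4,(0,0,255))
        cv2.imwrite(f"pics/{n}_{k}z.png",g)
E
python3 - <<'E'
from h import *
shot("hov",(330,170,420,280),(310,230,400,320),5,6)
print(proj("top",[[.461,-.075,.18]]))
E
```

```text
[[355.32190629 286.14133131]]
```

View pics/hov_sz.png

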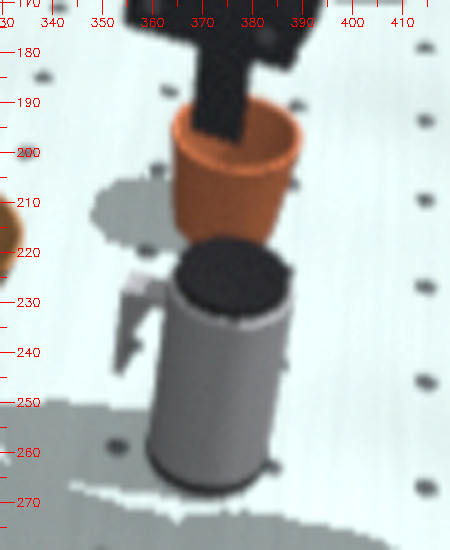

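View pics/hov_tz.png

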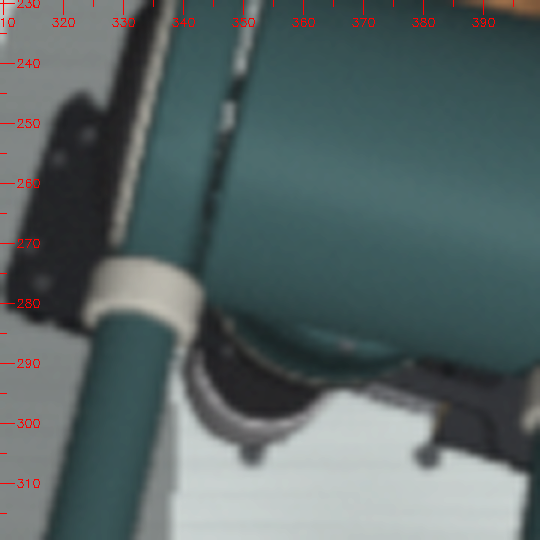

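```bash
python3 - <<'E'
from h import *
s=r.get_state();t=np.array(s["tcp_pos"]);R=s["ee_rot"]
for k in(-.0615,-.044,.044,.0615):
    for x in(-.009,.009): print(k,x,proj("side",[t+R[:,1]*k+R[:,0]*x])[0])
print(proj("side",[[.461,-.0755,.125],[.461,-.0755,0]]))
E
```

```text
-0.0615 -0.009 [374.50530638 214.59952896]
-0.0615 0.009 [366.46244217 212.12510529]
-0.044 -0.009 [377.31602787 209.89474227]
-0.044 0.009 [369.35818869 207.47926749]
0.044 -0.009 [390.43154564 187.93997517]
0.044 0.009 [382.87643106 185.79025795]
0.0615 -0.009 [392.85398827 183.88472497]
0.0615 0.009 [385.37433477 181.7824141 ]
[[376.2062535  222.8759206 ]
 [370.54351648 260.58696618]]
```

View pics/hov_s.png

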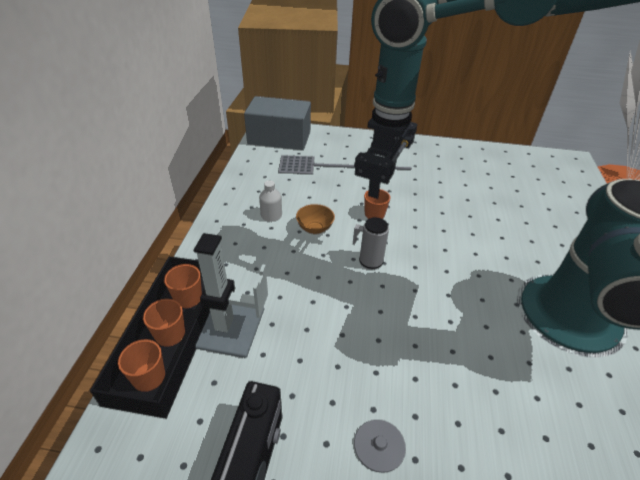

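```bash
python3 - <<'E'
from h import *
s=cv2.imread("pics/hov_s.png"); g=cv2.resize(s[110:230,335:425],None,fx=5,fy=5,interpolation=2); g=cv2.convertScaleAbs(g,alpha=2.2,beta=30)
st=r.get_state();t=np.array(st["tcp_pos"]);R=st["ee_rot"]
for k,c in((-.0615,(0,0,255)),(-.044,(0,255,255)),(.044,(0,255,0)),(.0615,(255,0,0))):
  for zz in(0,-.0637,-.0187):
    for x in(-.009,.009):
        q=(proj("side",[t+R[:,1]*k+R[:,0]*x+R[:,2]*zz])[0]-[335,110]+.5)*5; cv2.circle(g,tuple(int(v) for v in q),3,c,-1)
cv2.imwrite("pics/gz.png",g)
E
```

```text
(no output)
```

View pics/gz.png

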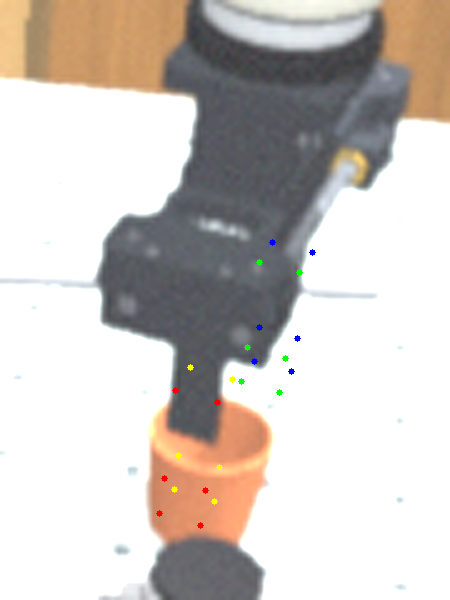

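```bash
python3 - <<'E'
from h import *
def ov(src,cam,t,R,box,f,out):
    x0,y0,x1,y1=box
    g=cv2.resize(cv2.imread(src)[y0:y1,x0:x1],None,fx=f,fy=f,interpolation=2); g=cv2.convertScaleAbs(g,alpha=2,beta=30)
    def ln(a,b,c):
        q=(proj(cam,[t+R@np.array(a),t+R@np.array(b)])-[x0,y0]+.5)*f
        cv2.line(g,*[tuple(int(v) for v in z) for z in q],c,1,cv2.LINE_AA)
    for s_ in(-1,1):
        y=sorted([s_*.044,s_*.0615])
        for a,b in box_(-.009,.009,*y,-.0637,0): ln(a,b,(0,0,255))
    for a,b in box_(-.0375,.0375,-.0935,.0935,-.15,-.0637): ln(a,b,(0,255,0))
    cv2.imwrite(out,g)
box_=globals()["box"]
st=r.get_state()
ov("pics/hov_s.png","side",np.array(st["tcp_pos"]),st["ee_rot"],(335,100,435,230),4.5,"pics/o1.png")
ov("pics/hov_t.png","top",np.array(st["tcp_pos"]),st["ee_rot"],(300,220,420,320),5,"pics/o2.png")
R0=np.array([[.9608,.2771,0],[.2771,-.9608,0],[0,0,-1]])
ov("pics/side0.png","side",np.array([.187,-.6486,.1991]),R0,(430,0,550,120),5,"pics/o3.png")
E
```

```text
(no output)
```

View pics/o1.png

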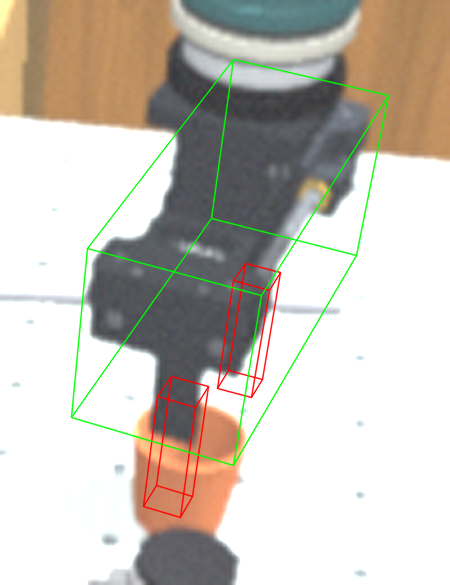

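View pics/o2.png

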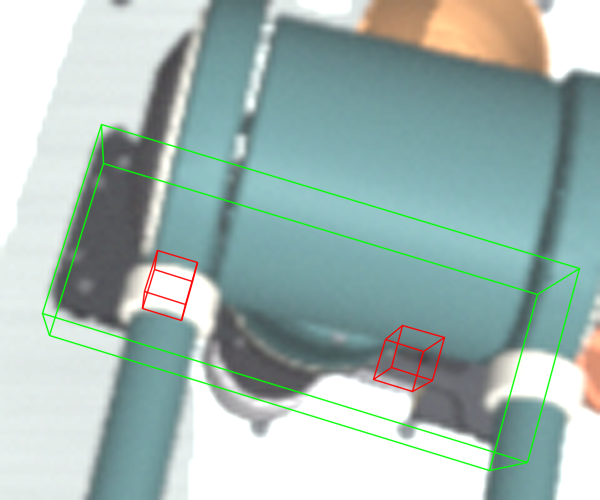

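View pics/o3.png

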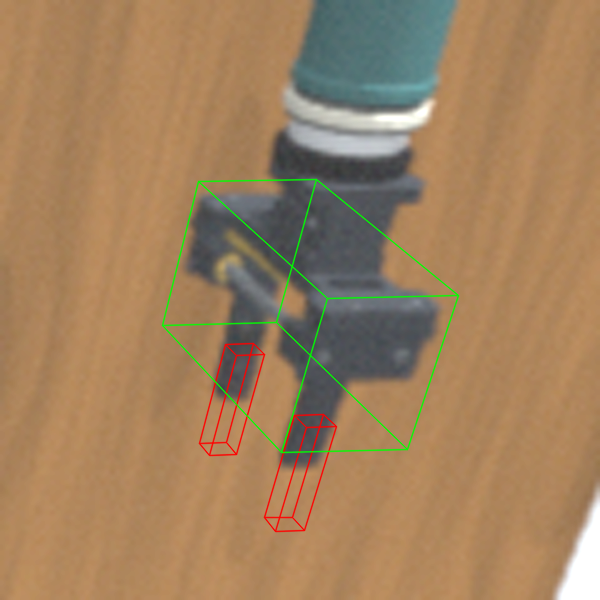

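Call:
drive_tool(commands=[0,0,-2,0,0,0,0,0,-2,0,0,0,0,0,-2,0,0,0,0,0,-2,0,0,0,0,0,0,0,0,0])

```text
clock: 4.38
tcp_pos: [0.459, -0.0752, 0.1175]
ee_rot: [[0.961, -0.277, -0.004], [-0.277, -0.961, 0.001], [-0.004, 0.0, -1.0]]
force: [-0.5, 1.1, -0.5]
finger_gap: 0.088
```

```bash
python3 - <<'E'
from h import *
shot("h2",(330,130,430,280),(310,230,400,320),4,6)
E
```

```text
(no output)
```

View pics/h2_sz.png

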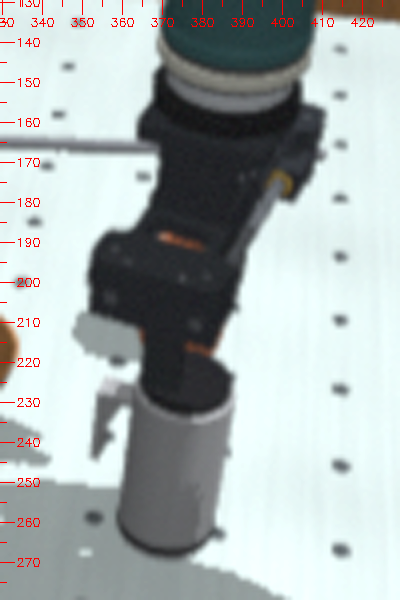

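View pics/h2_t.png

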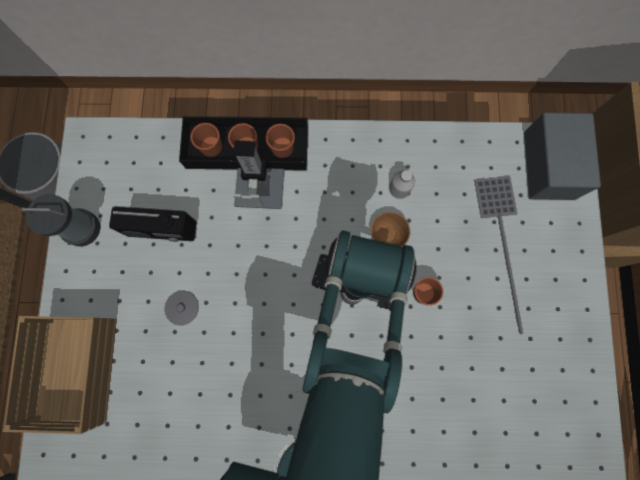

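```bash
python3 - <<'E'
from h import *
s=r.get_state();t=np.array(s["tcp_pos"]);R=s["ee_rot"]
for k in(-.044,-.0527,-.0615):
  for dz in(0,.02,.04,.06): print(k,dz,np.round(proj("side",[t+R[:,1]*k+[0,0,dz]])[0],1))
s=cv2.imread("pics/h2_s.png"); g=cv2.resize(s[160:250,340:410],None,fx=7,fy=7,interpolation=2); g=cv2.convertScaleAbs(g,alpha=3,beta=40);cv2.imwrite("pics/h2b.png",g)
E
```

```text
-0.044 0 [369.3 236.1]
-0.044 0.02 [370.2 229.5]
-0.044 0.04 [371.2 222.7]
-0.044 0.06 [372.1 215.7]
-0.0527 0 [367.9 238.5]
-0.0527 0.02 [368.8 231.9]
-0.0527 0.04 [369.8 225. ]
-0.0527 0.06 [370.7 218. ]
-0.0615 0 [366.5 240.9]
-0.0615 0.02 [367.4 234.2]
-0.0615 0.04 [368.4 227.4]
-0.0615 0.06 [369.3 220.4]
```

View pics/h2b.png

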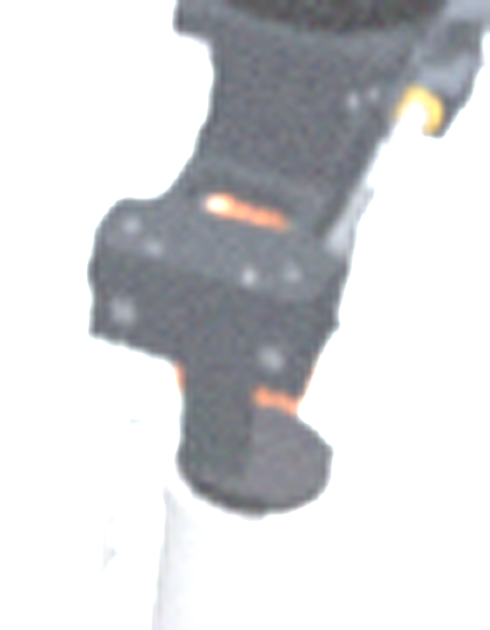

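Call:
drive_tool(commands=[0.1,0,-1,0,0,0,0.1,0,-1,0,0,0,0,0,-1,0,0,0,0,0,-0.7,0,0,0,0,0,0,0,0,0,0,0,0,0,0,0])

```text
clock: 5.22
tcp_pos: [0.4632, -0.0746, 0.0822]
ee_rot: [[0.961, -0.275, 0.0], [-0.275, -0.961, -0.0], [0.0, -0.0, -1.0]]
force: [0.2, 0.4, -0.4]
finger_gap: 0.0883
```

```bash
python3 - <<'E'
from h import *
shot("h3",(330,150,430,280),(310,230,400,320),4,6)
s=cv2.imread("pics/h3_s.png"); g=cv2.resize(s[180:275,340:410],None,fx=6,fy=6,interpolation=2); g=cv2.convertScaleAbs(g,alpha=2,beta=40);cv2.imwrite("pics/h3b.png",g)
E
```

```text
(no output)
```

View pics/h3b.png

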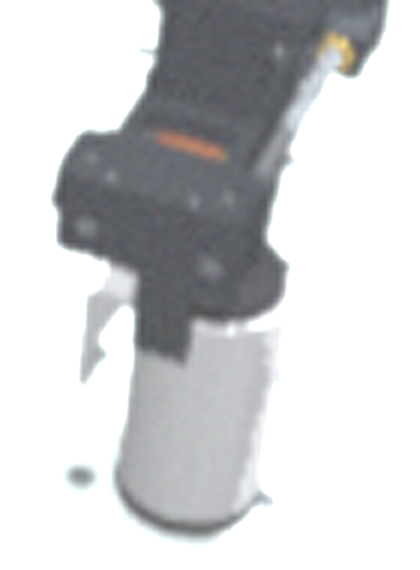

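Call:
drive_tool(commands=[-0.1,0,-0.1,0,0,0,0,0,0,0,0,0,0,0,0,0,0,0,0,0,0,0,0,0,0,0,0,0,0,0,0,0,0,0,0,0,0,0,0,0,0,0], hand=1)

```text
clock: 6.2
tcp_pos: [0.4621, -0.0747, 0.0812]
ee_rot: [[0.961, -0.276, 0.0], [-0.276, -0.961, -0.0], [0.0, 0.0, -1.0]]
force: [0.3, -1.1, 1.4]
finger_gap: 0.0523
```

```bash
python3 - <<'E'
from h import *
shot("h4",(330,150,430,280),(310,230,400,320),4,6)
s=cv2.imread("pics/h4_s.png"); g=cv2.resize(s[180:275,340:410],None,fx=6,fy=6,interpolation=2); g=cv2.convertScaleAbs(g,alpha=2,beta=40);cv2.imwrite("pics/h4b.png",g)
print(r.get_state()["finger_gap"],r.get_state()["force"])
E
```

```text
0.05227617397441363 [-0.95643159 -2.20658123  1.03358837]
```

View pics/h4b.png

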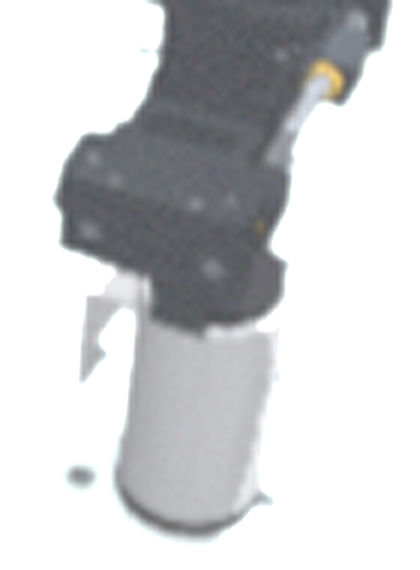

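Call:
drive_tool(commands=[0,0,0,0,0,0,0,0,0,0,0,0,0,0,0,0,0,0,0,0,0,0,0,0], hand=0)

```text
clock: 6.8
tcp_pos: [0.462, -0.0745, 0.081]
ee_rot: [[0.961, -0.276, -0.0], [-0.276, -0.961, 0.0], [-0.0, -0.0, -1.0]]
force: [0.7, 0.4, 0.4]
finger_gap: 0.0878
```

Call:
drive_tool(commands=[-0.2,0,-1,0,0,0,0,0,-1,0,0,0,0,0,-0.8,0,0,0,0,0,-0.5,0,0,0,0,0,0,0,0,0,0,0,0,0,0,0])

```text
clock: 7.55
tcp_pos: [0.4603, -0.0746, 0.0483]
ee_rot: [[0.961, -0.276, 0.0], [-0.276, -0.961, -0.0], [0.0, -0.0, -1.0]]
force: [-0.5, 0.1, -0.2]
finger_gap: 0.0879
```

```bash
python3 - <<'E'
from h import *
shot("h5",(330,150,430,280),(310,230,400,320),4,6)
s=cv2.imread("pics/h5_s.png"); g=cv2.resize(s[180:275,340:410],None,fx=6,fy=6,interpolation=2); g=cv2.convertScaleAbs(g,alpha=2,beta=40);cv2.imwrite("pics/h5b.png",g)
E
```

```text
(no output)
```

View pics/h5b.png

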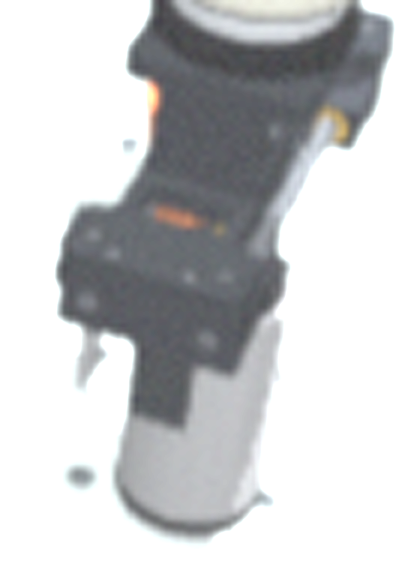

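View pics/h5_tz.png

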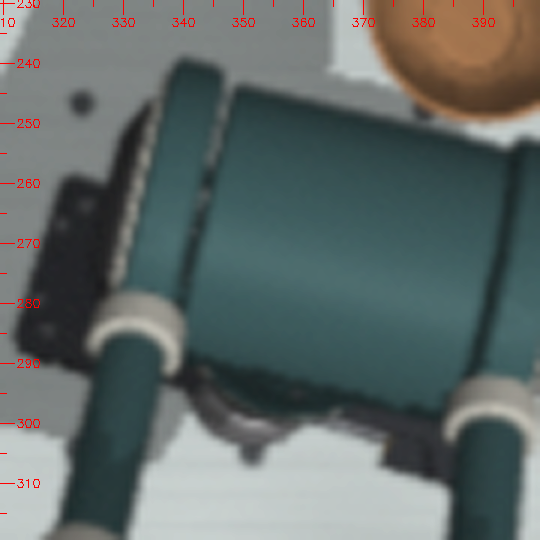

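Call:
drive_tool(commands=[0,0,0,0,0,0,0,0,0,0,0,0,0,0,0,0,0,0,0,0,0,0,0,0,0,0,0,0,0,0,0,0,0,0,0,0], hand=1)

```text
clock: 8.4
tcp_pos: [0.4601, -0.0747, 0.0482]
ee_rot: [[0.961, -0.276, 0.0], [-0.276, -0.961, -0.0], [0.0, 0.0, -1.0]]
force: [-0.5, -0.6, 1.0]
finger_gap: 0.0593
```

Call:
drive_tool(commands=[0,0,0.5,0,0,0,0,0,1,0,0,0,0,0,1.5,0,0,0,0,0,2,0,0,0,0,0,2,0,0,0,0,0,2,0,0,0,0,0,2,0,0,0,0,0,2,0,0,0,0,0,1.5,0,0,0,0,0,1,0,0,0,0,0,0,0,0,0])

```text
clock: 9.78
tcp_pos: [0.4605, -0.0747, 0.204]
ee_rot: [[0.961, -0.276, 0.002], [-0.276, -0.961, -0.0], [0.002, -0.0, -1.0]]
force: [-0.4, 1.1, -1.8]
finger_gap: 0.0592
```

```bash
python3 - <<'E'
from h import *
shot("l1",(320,100,420,240),(300,220,400,320),4,6)
for i in range(1):
    s=r.get_state(); print(np.round(s["force"],2),np.round(s["moment"],3),s["finger_gap"],s["tcp_pos"])
E
```

```text
[-0.46  0.44 -2.03] [0.073 0.016 0.064] 0.05933888887668147 [ 0.45960103 -0.0744439   0.20251384]
```

View pics/l1_sz.png

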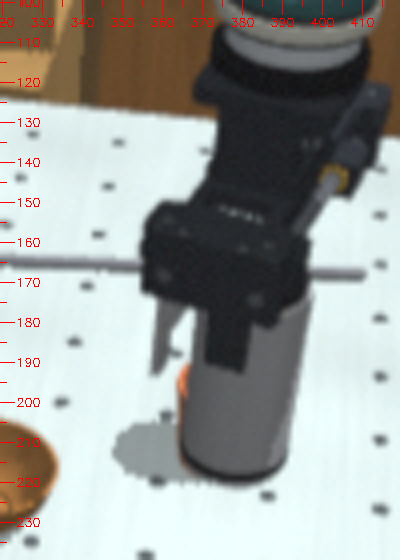

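Call:
drive_tool(commands=[0.4,0.8,0,0,0,0.008,0.7,1.5,0,0,0,0.016,0.9,1.8,0,0,0,0.018,1,2,0,0,0,0.02,1,2,0,0,0,0.02,1,2,0,0,0,0.02,1,2,0,0,0,0.02,1,2,0,0,0,0.02,1,2,0,0,0,0.02,1,2,0,0,0,0.02,1,2,0,0,0,0.02,1,2,0,0,0,0.02,0.9,1.8,0,0,0,0.018,0.7,1.3,0,0,0,0.012,0.4,0.6,0,0,0,0,0,0,0,0,0,0,0,0,0,0,0,0])

```text
clock: 12.0
tcp_pos: [0.5898, 0.1829, 0.2031]
ee_rot: [[1.0, -0.028, -0.0], [-0.028, -1.0, -0.0], [-0.0, 0.0, -1.0]]
force: [0.4, 0.8, -1.6]
finger_gap: 0.0594
```

```bash
python3 - <<'E'
from h import *
shot("a1",(190,190,340,340),(210,140,310,240),4,6)
s=r.get_state(); print(np.round(s["force"],2),s["tcp_pos"],s["ee_rot"][:2,:2])
for l in("handle_seat","notch"):
  for c in("top","side"):
    print(l,c,[(np.round(d["point"],1),round(d["p"],2)) for d in imaging.tip_of(l,c)][:2])
E
```

```text
[-0.25 -0.13 -0.74] [0.58985263 0.18285155 0.20316415] [[ 0.99961066 -0.02790201]
 [-0.02790202 -0.99961065]]
handle_seat top [(array([239.8, 208.4]), 0.46)]
handle_seat side []
notch top [(array([242.6, 197.7]), 0.85)]
notch side [(array([260.4, 281.5]), 0.69)]
```

View pics/a1_sz.png

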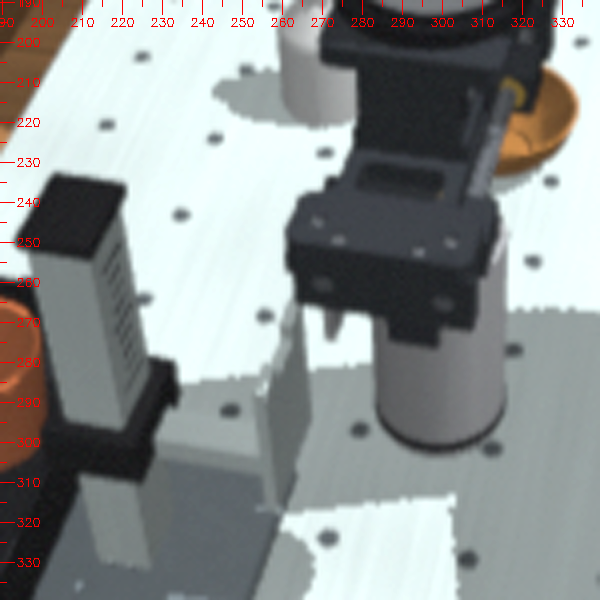

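View pics/a1_tz.png

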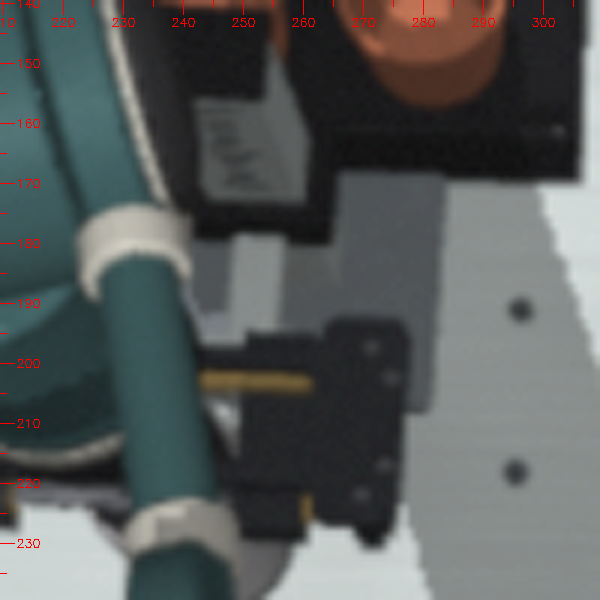

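```bash
cat > ov.py <<'E'
from h import *
import sys
def ovl(name,p,mz,boxs,f=5,sink=0):
    # p: mug x,y,yaw ; side camera with bias
    x0,y0,x1,y1=boxs; im=cv2.imread(f"pics/{name}_s.png")
    g=cv2.resize(im[y0:y1,x0:x1],None,fx=f,fy=f,interpolation=2); g=cv2.convertScaleAbs(g,alpha=1.5,beta=10)
    def pl(pts,c,q=p,dz=0):
        P=W(q,pts); P[:,2]+=dz
        z=((proj("side",P)+[-.2,1.57]-[x0,y0]+.5)*f*16).astype(int); cv2.polylines(g,[z.reshape(-1,1,2)],False,c,1,cv2.LINE_AA,4)
    a=np.linspace(0,2*np.pi,60)
    for z in(0,117): pl(np.c_[30*np.cos(a),30*np.sin(a),0*a+z],(0,0,255),dz=mz)
    for y in(-8,8):
        pl([(30,y,95),(38.25,y,95),(38.25,y,83),(46,y,67),(46,y,45),(51,y,45),(51,y,100),(30,y,100)],(0,255,0) if y>0 else(255,0,0),dz=mz)
    B=(.6663,.182,-.0264)
    for x in(-3,3): pl([(x,-30,98),(x,-30,185),(x,-12,185),(x,-12,175),(x,12,175),(x,12,185),(x,30,185),(x,30,98),(x,-30,98)],(0,200,255),q=B,dz=-sink)
    cv2.imwrite(f"pics/{name}_ov.png",g)
E
python3 - <<'E'
from ov import *
ovl("a1",(.5907,.1828,-.028),.155,(230,220,340,325),5)
E
```

```text
(no output)
```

View pics/a1_ov.png

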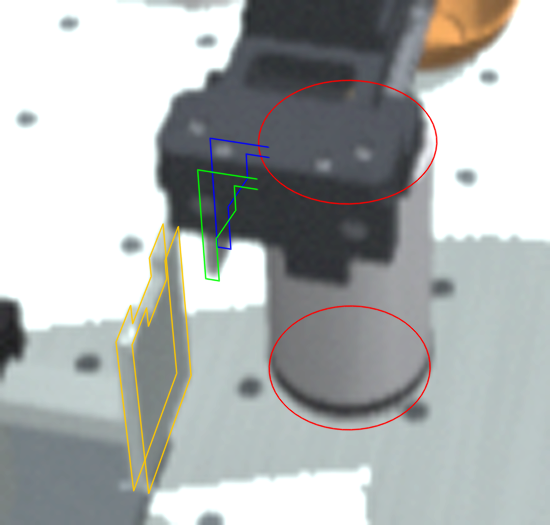

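```bash
cp pics/side0.png pics/m0_s.png; python3 - <<'E'
from ov import *
ovl("m0",(.461,-.0755,-.281),0,(335,200,405,285),6)
ovl("l1",(.461,-.0755,-.281),.155,(320,110,430,230),5)
E
```

```text
(no output)
```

View pics/m0_ov.png

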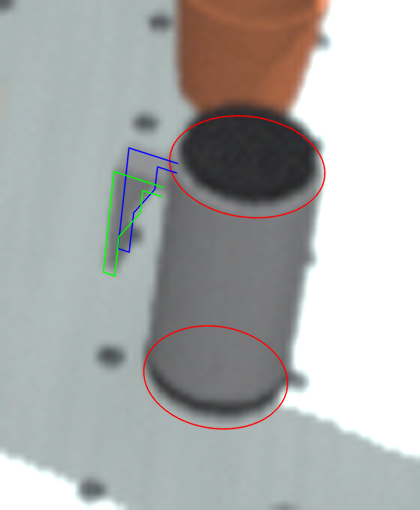

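View pics/l1_ov.png

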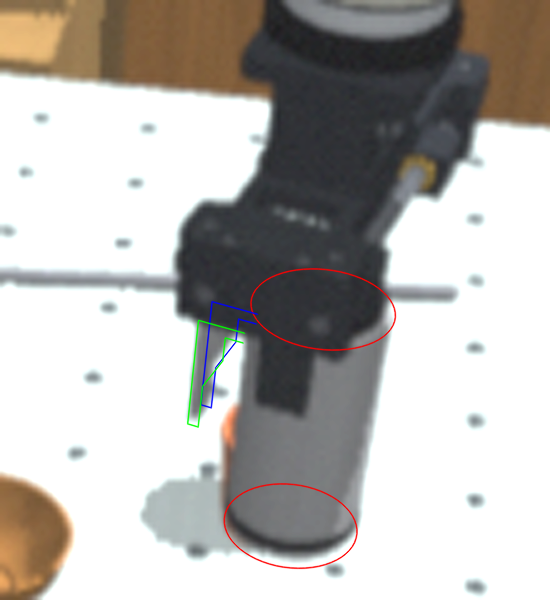

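Call:
drive_tool(commands=[0.4,0,0,0,0,0,0.6,0,0,0,0,0,0.7,0,0,0,0,0,0.7,0,0,0,0,0,0.6,0,0,0,0,0,0.5,-0.1,0,0,0,0,0.3,0,0,0,0,0,0,0,0,0,0,0,0,0,0,0,0,0])

```text
clock: 13.42
tcp_pos: [0.6279, 0.1825, 0.2031]
ee_rot: [[1.0, -0.027, -0.0], [-0.027, -1.0, -0.0], [-0.0, 0.0, -1.0]]
force: [0.1, -0.0, -1.2]
finger_gap: 0.0591
```

```bash
python3 - <<'E'
from ov import *
shot("a2",(190,190,340,340),(210,140,310,240),4,6)
s=r.get_state(); t=s["tcp_pos"]; print(np.round(s["force"],2),t)
ovl("a2",(t[0],t[1],-.028),t[2]-.0482,(215,220,325,335),5)
im=cv2.imread("pics/a2_s.png"); g=cv2.resize(im[240:330,225:305],None,fx=7,fy=7,interpolation=2);cv2.imwrite("pics/a2q.png",cv2.convertScaleAbs(g,alpha=1.5,beta=10)[:600])
E
```

```text
[ 0.68  0.3  -2.07] [0.62787106 0.18246958 0.20315199]
```

View pics/a2_ov.png

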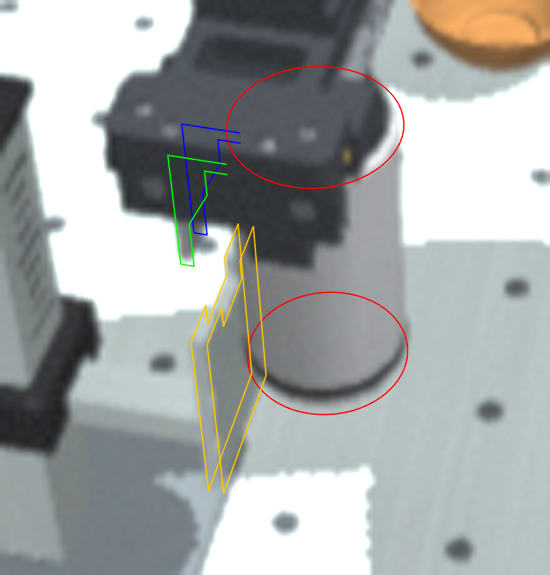

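View pics/a2q.png

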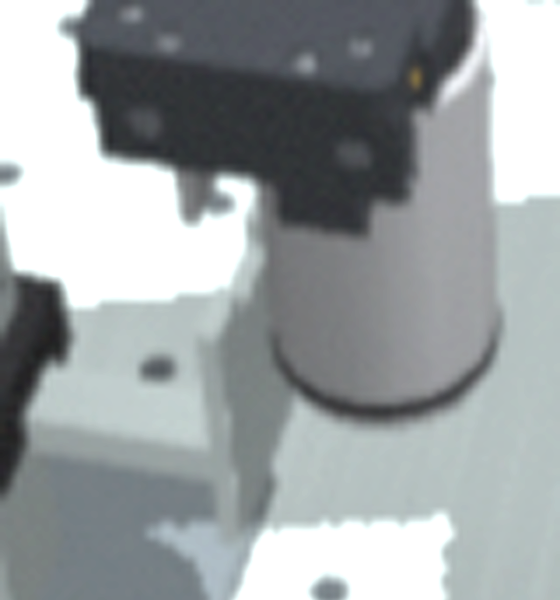

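View pics/a2_tz.png

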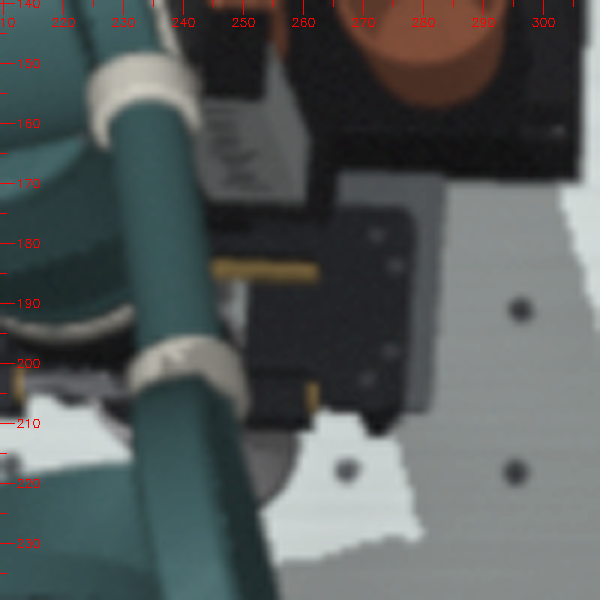

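```bash
python3 - <<'E'
from h import *
for z in(.29,.31,.33,.35): print(z,proj("top",[[.628+.0375,.1825-.0935,z],[.628-.0375,.1825-.0935,z]]).round(1).tolist())
# same check at h5 pose vs at grasp
R=np.array([[.961,-.276],[-.276,-.961]])
for z in(.15,.17,.19): print(z,[(proj("top",[[*(np.array([.4601,-.0747])+R@[a,b]),z]])[0]).round(1).tolist() for a,b in((.0375,-.0935),(-.0375,-.0935))])
E
```

```text
0.29 [[280.8, 181.7], [279.4, 216.6]]
0.31 [[279.8, 178.6], [278.5, 214.1]]
0.33 [[278.9, 175.2], [277.5, 211.6]]
0.35 [[277.9, 171.8], [276.4, 208.9]]
0.15 [[320.3, 260.6], [310.7, 291.4]]
0.17 [[320.2, 259.3], [310.4, 290.7]]
0.19 [[320.1, 257.9], [310.2, 289.9]]
```

```bash
python3 - <<'E'
from h import *
ims=[cv2.imread(f"pics/{n}_t.png")[285:312,335:375] for n in("hov","h2","h4","h5")]
g=np.vstack([np.hstack([cv2.resize(i,None,fx=10,fy=10,interpolation=2) for i in ims[:2]]),np.hstack([cv2.resize(i,None,fx=10,fy=10,interpolation=2) for i in ims[2:]])])
for x in range(0,800,50): cv2.line(g,(x,0),(x,g.shape[0]),(0,0,255),1)
cv2.imwrite("pics/cmp.png",cv2.convertScaleAbs(g,alpha=1.6,beta=20))
E
```

```text
(no output)
```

View pics/cmp.png

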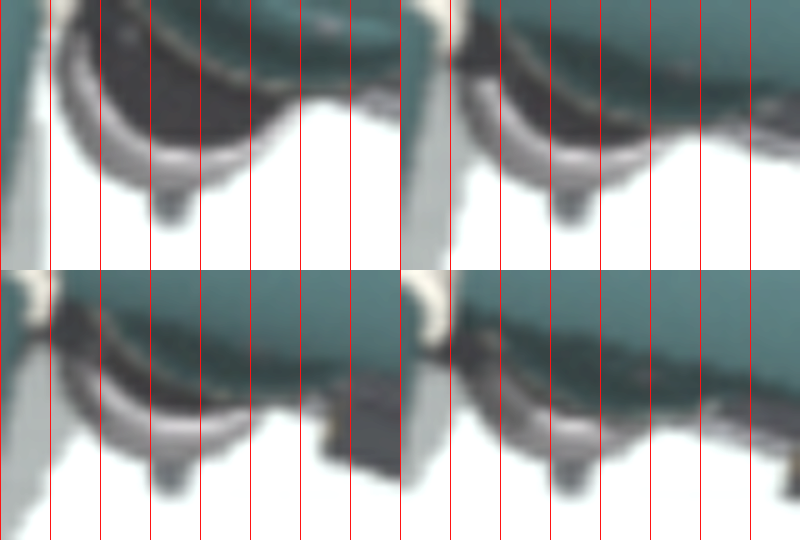

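Call:
drive_tool(commands=[0,0,-0.4,0,0,0,0,0.05,-0.6,0,0,0,0,0,-0.6,0,0,0,0,0,-0.6,0,0,0,0,0,-0.6,0,0,0,0,0,-0.5,0,0,0,0,0,-0.4,0,0,0,0,0,-0.3,0,0,0,0,0,0,0,0,0,0,0,0,0,0,0])

```text
clock: 14.78
tcp_pos: [0.6282, 0.183, 0.1633]
ee_rot: [[1.0, -0.027, 0.0], [-0.027, -1.0, 0.0], [0.0, -0.0, -1.0]]
force: [0.2, -0.5, -0.6]
finger_gap: 0.059
```

```bash
python3 - <<'E'
from ov import *
shot("a3",(190,190,340,340),(210,140,310,240),4,6)
s=r.get_state(); t=s["tcp_pos"]; print(np.round(s["force"],2),np.round(s["moment"],3),t)
ovl("a3",(t[0],t[1],-.028),t[2]-.0482,(215,220,325,335),5)
im=cv2.imread("pics/a3_s.png"); g=cv2.resize(im[245:345,225:305],None,fx=6,fy=6,interpolation=2);cv2.imwrite("pics/a3q.png",cv2.convertScaleAbs(g,alpha=1.5,beta=10)[:600])
E
```

```text
[-0.16  0.39 -2.49] [-0.031  0.056 -0.018] [0.62826914 0.18298387 0.16342947]
```

View pics/a3_ov.png

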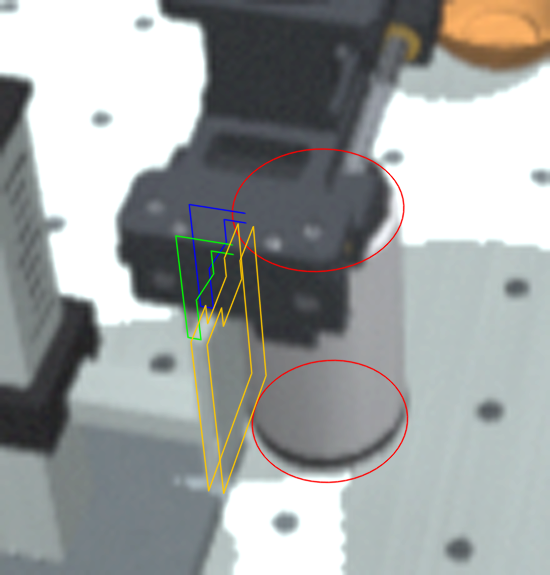

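View pics/a3q.png

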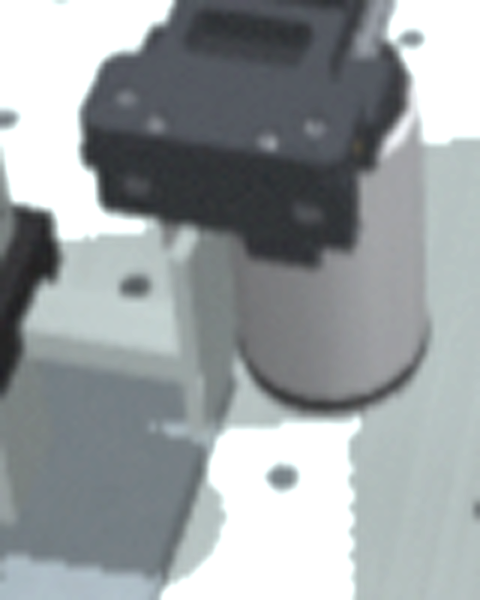

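Call:
drive_tool(commands=[0.1,0,0,0,0,0,0.1,0,0,0,0,0,0.1,0,0,0,0,0,0,0,0,0,0,0,0,0,0,0,0,0])

```text
clock: 15.5
tcp_pos: [0.631, 0.1829, 0.1631]
ee_rot: [[1.0, -0.027, -0.0], [-0.027, -1.0, -0.0], [-0.0, 0.0, -1.0]]
force: [0.3, 0.0, -2.4]
finger_gap: 0.0596
```

Call:
drive_tool(commands=[0.05,0,0,0,0,0,0.05,0,0,0,0,0,0,0,0,0,0,0])

```text
clock: 15.88
tcp_pos: [0.6321, 0.1829, 0.1631]
ee_rot: [[1.0, -0.027, 0.0], [-0.027, -1.0, -0.0], [0.0, 0.0, -1.0]]
force: [0.9, 0.8, -0.7]
finger_gap: 0.0592
```

Call:
drive_tool(commands=[0.05,0,0,0,0,0,0,0,0,0,0,0,0,0,0,0,0,0])

```text
clock: 16.25
tcp_pos: [0.6325, 0.183, 0.1631]
ee_rot: [[1.0, -0.027, 0.0], [-0.027, -1.0, 0.0], [0.0, -0.0, -1.0]]
force: [1.3, -0.8, -1.6]
finger_gap: 0.0593
```

Call:
drive_tool(commands=[0.05,0,0,0,0,0,0,0,0,0,0,0])

```text
clock: 16.5
tcp_pos: [0.6329, 0.1829, 0.1631]
ee_rot: [[1.0, -0.027, -0.0], [-0.027, -1.0, 0.0], [-0.0, 0.0, -1.0]]
force: [-1.5, 0.5, -1.1]
finger_gap: 0.0593
```

Call:
drive_tool(commands=[0.05,0,0,0,0,0,0,0,0,0,0,0])

```text
clock: 16.75
tcp_pos: [0.6331, 0.1829, 0.1629]
ee_rot: [[1.0, -0.027, -0.001], [-0.027, -1.0, -0.0], [-0.001, 0.0, -1.0]]
force: [-2.0, 0.4, -1.7]
finger_gap: 0.0592
```

Call:
drive_tool(commands=[0.05,0,0,0,0,0,0,0,0,0,0,0])

```text
clock: 17.0
tcp_pos: [0.6334, 0.1829, 0.1628]
ee_rot: [[1.0, -0.027, -0.001], [-0.027, -1.0, -0.0], [-0.001, 0.0, -1.0]]
force: [-3.0, -0.8, -1.5]
finger_gap: 0.0594
```

Call:
drive_tool(commands=[-0.07,0,0,0,0,0,0,0,0,0,0,0,0,0,0,0,0,0])

```text
clock: 17.38
tcp_pos: [0.6333, 0.1829, 0.1632]
ee_rot: [[1.0, -0.027, -0.0], [-0.027, -1.0, 0.0], [-0.0, -0.0, -1.0]]
force: [-1.9, 0.2, -1.4]
finger_gap: 0.0594
```

Call:
drive_tool(commands=[0,0,-0.1,0,0,0,0,0,-0.15,0,0,0,0,0,-0.2,0,0,0,0,0,-0.2,0,0,0,0,0,-0.2,0,0,0,0,0,-0.2,0,0,0,0,0,-0.2,0,0,0,0,0,-0.2,0,0,0,0,0,-0.15,0,0,0,0,0,-0.1,0,0,0,0,0,0,0,0,0])

```text
clock: 18.75
tcp_pos: [0.6333, 0.1829, 0.1461]
ee_rot: [[1.0, -0.027, -0.0], [-0.027, -1.0, -0.0], [-0.0, 0.0, -1.0]]
force: [-4.2, 0.1, 1.4]
finger_gap: 0.0592
```

```bash
python3 - <<'E'
from ov import *
shot("a4",(190,190,340,340),(210,140,310,240),4,6)
s=r.get_state(); t=s["tcp_pos"]; print(np.round(s["force"],2),np.round(s["moment"],3),t)
im=cv2.imread("pics/a4_s.png"); g=cv2.resize(im[245:345,225:305],None,fx=6,fy=6,interpolation=2);cv2.imwrite("pics/a4q.png",cv2.convertScaleAbs(g,alpha=1.5,beta=10)[:600])
E
```

```text
[-3.01 -0.42 -0.31] [-0.077  0.639  0.044] [0.63334851 0.18293873 0.14616701]
```

View pics/a4q.png

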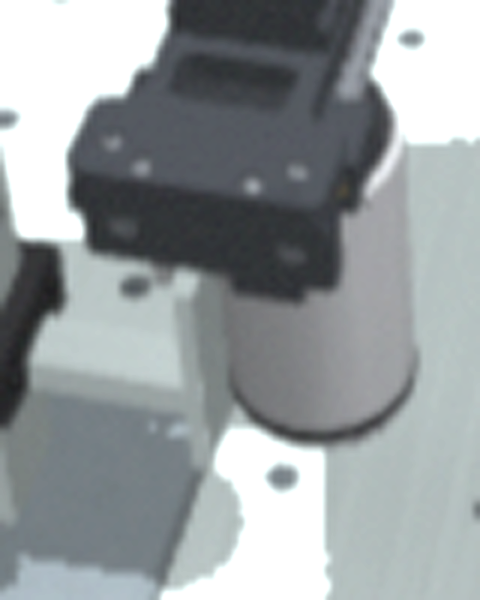

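Call:
drive_tool(commands=[0,0,0.1,0,0,0,0,0,0.15,0,0,0,0,0,0.2,0,0,0,0,0,0.2,0,0,0,0,0,0.2,0,0,0,0,0,0.2,0,0,0,0,0,0.2,0,0,0,0,0,0.2,0,0,0,0,0,0.15,0,0,0,0,0,0.1,0,0,0,0,0,0,0,0,0])

```text
clock: 20.23
tcp_pos: [0.6334, 0.1829, 0.1631]
ee_rot: [[1.0, -0.027, 0.0], [-0.027, -1.0, -0.0], [0.0, 0.0, -1.0]]
force: [-3.1, -0.3, -2.2]
finger_gap: 0.0592
```

```bash
python3 - <<'E'
from ov import *
shot("a5",(190,190,340,340),(210,140,310,240),4,6)
s=r.get_state(); t=s["tcp_pos"]; print(np.round(s["force"],2),np.round(s["moment"],3),t)
im=cv2.imread("pics/a5_s.png"); g=cv2.resize(im[245:345,225:305],None,fx=6,fy=6,interpolation=2);cv2.imwrite("pics/a5q.png",cv2.convertScaleAbs(g,alpha=1.5,beta=10)[:600])
E
```

```text
[-3.14 -0.26 -1.69] [ 0.015  0.543 -0.022] [0.63334677 0.18292466 0.16301021]
```

View pics/a5q.png

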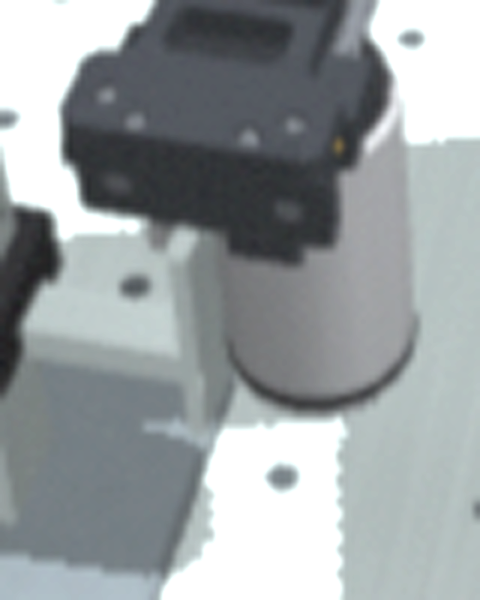

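Call:
drive_tool(commands=[-0.05,0,0,0,0,0,-0.05,0,0,0,0,0,0,0,0,0,0,0])

```text
clock: 20.7
tcp_pos: [0.6329, 0.183, 0.1633]
ee_rot: [[1.0, -0.027, 0.001], [-0.027, -1.0, 0.0], [0.001, -0.0, -1.0]]
force: [-0.4, 0.7, -2.0]
finger_gap: 0.0592
```

```bash
python3 - <<'E'
from h import *
for i in range(4):
    s=r.get_state(); print(np.round(s["force"],2),np.round(s["moment"],3),s["tcp_pos"]); imaging.read_camera("side")
E
```

```text
[-0.4   0.65 -2.  ] [ 0.043  0.098 -0.006] [0.63291724 0.18297581 0.16329849]
[-1.47 -0.95 -2.17] [0.023 0.048 0.023] [0.63286255 0.1829745  0.16327073]
[-0.2  -0.09 -2.06] [ 0.05   0.04  -0.025] [0.63284173 0.1829807  0.16327381]
[-0.42 -0.08 -1.25] [-0.007  0.029 -0.056] [0.63279665 0.18299507 0.1632738 ]
```

Call:
drive_tool(commands=[-0.04,0,0,0,0,0,0,0,-0.1,0,0,0,0,0,-0.15,0,0,0,0,0,-0.2,0,0,0,0,0,-0.2,0,0,0,0,0,-0.2,0,0,0,0,0,-0.2,0,0,0,0,0,-0.2,0,0,0,0,0,-0.2,0,0,0,0,0,-0.15,0,0,0,0,0,-0.1,0,0,0,0,0,0,0,0,0])

```text
clock: 22.4
tcp_pos: [0.6319, 0.1829, 0.146]
ee_rot: [[1.0, -0.027, -0.0], [-0.027, -1.0, -0.0], [-0.0, 0.0, -1.0]]
force: [-0.6, 0.1, -2.0]
finger_gap: 0.0591
```

```bash
python3 - <<'E'
from ov import *
shot("a6",(190,190,340,340),(210,140,310,240),4,6)
for i in range(3):
    s=r.get_state(); t=s["tcp_pos"]; print(np.round(s["force"],2),np.round(s["moment"],3),t); imaging.read_camera("side")
im=cv2.imread("pics/a6_s.png"); g=cv2.resize(im[245:345,225:305],None,fx=6,fy=6,interpolation=2);cv2.imwrite("pics/a6q.png",cv2.convertScaleAbs(g,alpha=1.5,beta=10)[:600])
E
```

```text
[-0.35 -0.67 -2.02] [0.031 0.048 0.003] [0.63198676 0.18294167 0.14615904]
[-0.26 -0.32 -1.35] [ 0.054  0.057 -0.062] [0.63201538 0.18296829 0.14620219]
[ 0.25 -0.07 -1.37] [0.075 0.05  0.012] [0.6320192  0.18296963 0.14620842]
```

View pics/a6q.png

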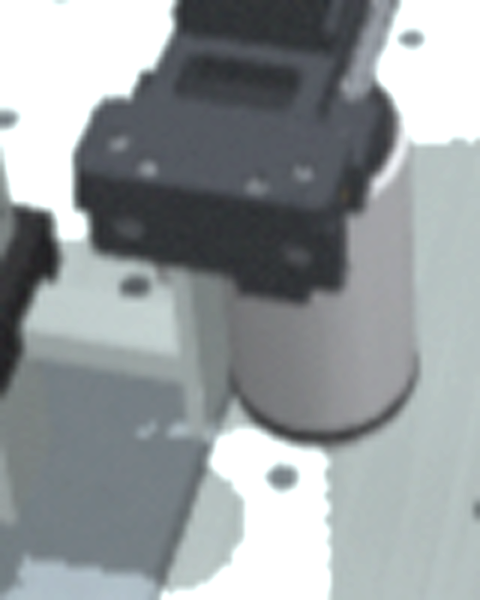

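Call:
drive_tool(commands=[0,0,-0.1,0,0,0,0,0,-0.15,0,0,0,0,0,-0.15,0,0,0,0,0,-0.15,0,0,0,0,0,-0.15,0,0,0,0,0,-0.15,0,0,0,0,0,-0.15,0,0,0,0,0,-0.15,0,0,0,0,0,-0.15,0,0,0,0,0,-0.1,0,0,0,0,0,0,0,0,0])

```text
clock: 24.02
tcp_pos: [0.6319, 0.1829, 0.132]
ee_rot: [[1.0, -0.027, -0.0], [-0.027, -1.0, -0.0], [-0.0, 0.0, -1.0]]
force: [0.9, -0.4, -2.0]
finger_gap: 0.0593
```

```bash
python3 - <<'E'
from ov import *
shot("a7",(190,190,340,340),(210,140,310,240),4,6)
for i in range(3):
    s=r.get_state(); t=s["tcp_pos"]; print(np.round(s["force"],2),np.round(s["moment"],3),t); imaging.read_camera("side")
im=cv2.imread("pics/a7_s.png"); g=cv2.resize(im[245:345,225:305],None,fx=6,fy=6,interpolation=2);cv2.imwrite("pics/a7q.png",cv2.convertScaleAbs(g,alpha=1.5,beta=10)[:600])
E
```

```text
[ 0.12 -0.82 -1.95] [ 0.021  0.019 -0.014] [0.63195859 0.18294646 0.13212084]
[-0.19 -0.72 -2.2 ] [ 0.    -0.068 -0.012] [0.63201392 0.18293724 0.13216056]
[-1.1   0.66 -1.41] [0.036 0.042 0.011] [0.63201299 0.18295829 0.1321793 ]
```

View pics/a7q.png

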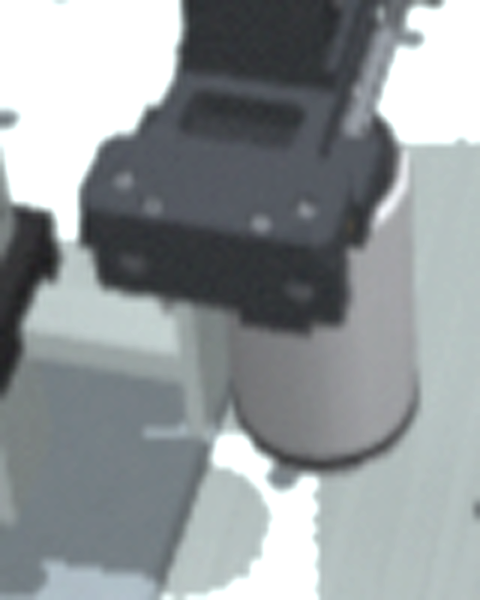

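Call:
drive_tool(commands=[0,0,-0.1,0,0,0,0,0,-0.1,0,0,0,0,0,-0.1,0,0,0,0,0,-0.1,0,0,0,0,0,0,0,0,0,0,0,0,0,0,0])

```text
clock: 25.02
tcp_pos: [0.632, 0.1829, 0.1281]
ee_rot: [[1.0, -0.027, 0.0], [-0.027, -1.0, 0.0], [0.0, -0.0, -1.0]]
force: [0.3, -0.3, -1.2]
finger_gap: 0.0595
```

```bash
python3 - <<'E'
from h import *
for i in range(4):
    s=r.get_state(); t=s["tcp_pos"]; print(np.round(s["force"],2),np.round(s["moment"],3),t); imaging.read_camera("side")
E
```

```text
[ 0.28 -0.35 -1.24] [-0.026  0.055  0.043] [0.63197046 0.18294138 0.12814794]
[ 0.33  0.6  -1.29] [0.01  0.029 0.041] [0.63197653 0.18293399 0.12812763]
[-0.69  0.39 -0.89] [ 0.049  0.019 -0.004] [0.63196656 0.18296237 0.12812932]
[ 0.33  0.05 -2.27] [ 0.004 -0.043 -0.007] [0.63196985 0.18292576 0.1281118 ]
```

Call:
drive_tool(commands=[0,0,-0.1,0,0,0,0,0,-0.1,0,0,0,0,0,-0.1,0,0,0,0,0,0,0,0,0])

```text
clock: 25.72
tcp_pos: [0.632, 0.183, 0.1251]
ee_rot: [[1.0, -0.027, 0.0], [-0.027, -1.0, 0.0], [0.0, -0.0, -1.0]]
force: [0.0, -0.0, -0.4]
finger_gap: 0.0595
```

Call:
drive_tool(commands=[0.04,0,0,0,0,0,0.04,0,0,0,0,0,0,0,0,0,0,0])

```text
clock: 26.1
tcp_pos: [0.6327, 0.1829, 0.1251]
ee_rot: [[1.0, -0.027, -0.0], [-0.027, -1.0, 0.0], [-0.0, -0.0, -1.0]]
force: [-1.3, -0.1, -0.5]
finger_gap: 0.0593
```

```bash
python3 - <<'E'
from ov import *
shot("a8",(190,190,340,340),(210,140,310,240),4,6)
for i in range(5):
    s=r.get_state(); t=s["tcp_pos"]; print(np.round(s["force"],2),np.round(s["moment"],3),t); imaging.read_camera("side")
im=cv2.imread("pics/a8_s.png"); g=cv2.resize(im[245:345,225:305],None,fx=6,fy=6,interpolation=2);cv2.imwrite("pics/a8q.png",cv2.convertScaleAbs(g,alpha=1.5,beta=10)[:600])
E
```

```text
[ 0.02 -0.2  -1.32] [-0.003  0.065 -0.044] [0.6326827  0.18293576 0.12505847]
[-0.47 -0.25 -0.5 ] [0.085 0.086 0.055] [0.63270692 0.1829233  0.12510711]
[-0.41  0.24 -1.38] [ 0.037  0.067 -0.031] [0.63270563 0.18293689 0.12507209]
[-1.15 -0.49 -1.22] [ 0.05   0.112 -0.016] [0.63268663 0.18298668 0.12510149]
[-0.02 -0.5  -0.9 ] [0.032 0.139 0.027] [0.6327128  0.18296567 0.12510523]
```

View pics/a8q.png

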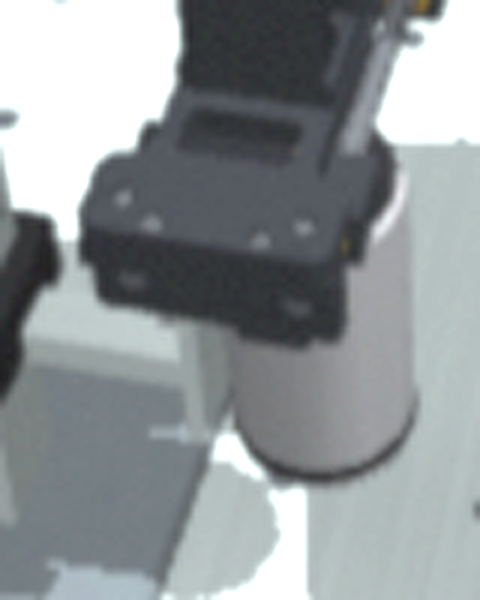

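Call:
drive_tool(commands=[0,0,-0.05,0,0,0,0,0,-0.1,0,0,0,0,0,-0.1,0,0,0,0,0,-0.1,0,0,0,0,0,-0.1,0,0,0,0,0,-0.1,0,0,0,0,0,-0.1,0,0,0,0,0,-0.1,0,0,0,0,0,-0.1,0,0,0,0,0,-0.05,0,0,0,0,0,0,0,0,0])

```text
clock: 27.82
tcp_pos: [0.6327, 0.1829, 0.1161]
ee_rot: [[1.0, -0.027, -0.0], [-0.027, -1.0, -0.0], [-0.0, 0.0, -1.0]]
force: [-0.5, -0.8, -0.6]
finger_gap: 0.0593
```

```bash
cat > avg.py <<'E'
from ov import *
import sys
n=int(sys.argv[1]); F=[];M=[]
for i in range(n):
    imaging.read_camera("side"); s=r.get_state(); F.append(s["force"]);M.append(s["moment"])
F=np.array(F);M=np.array(M)
print("F",F.mean(0).round(2),"+-",(F.std(0)/n**.5).round(2),"M",M.mean(0).round(3),"+-",(M.std(0)/n**.5).round(3),s["tcp_pos"],s["clock"])
E
python3 avg.py 16
```

```text
F [-1.34 -0.14 -0.21] +- [0.11 0.11 0.11] M [ 0.     0.197 -0.011] +- [0.007 0.007 0.008] [0.63273317 0.18294358 0.11608651] 28.625
```

Call:
drive_tool(commands=[0,0,-0.05,0,0,0,0,0,-0.1,0,0,0,0,0,-0.05,0,0,0,0,0,0,0,0,0,0,0,0,0,0,0])

```text
clock: 29.25
tcp_pos: [0.6327, 0.1829, 0.1141]
ee_rot: [[1.0, -0.027, -0.0], [-0.027, -1.0, 0.0], [-0.0, -0.0, -1.0]]
force: [-1.1, 0.6, 0.9]
finger_gap: 0.0595
```

```bash
python3 avg.py 40; python3 - <<'E'
from ov import *
shot("a9",(190,190,340,340),(210,140,310,240),4,6)
im=cv2.imread("pics/a9_s.png"); g=cv2.resize(im[245:345,225:305],None,fx=6,fy=6,interpolation=2);cv2.imwrite("pics/a9q.png",cv2.convertScaleAbs(g,alpha=1.5,beta=10)[:600])
E
```

```text
F [-1.54 -0.15  0.25] +- [0.06 0.08 0.09] M [-0.004  0.231 -0.004] +- [0.004 0.005 0.005] [0.63276128 0.18292737 0.11412198] 31.25
```

View pics/a9q.png

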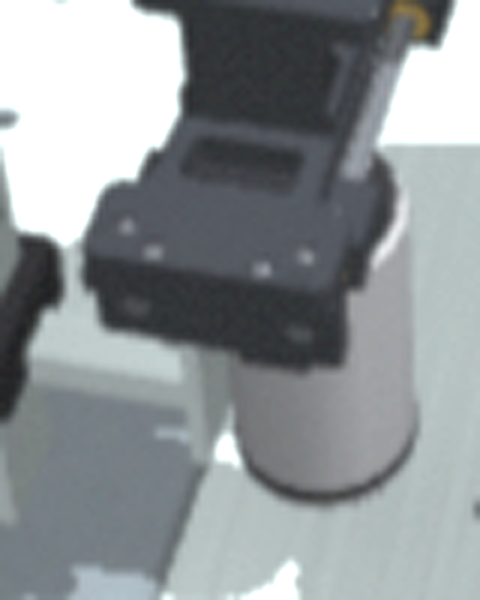

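Call:
drive_tool(commands=[0,0,0.05,0,0,0,0,0,0,0,0,0])

```text
clock: 31.6
tcp_pos: [0.6328, 0.183, 0.1147]
ee_rot: [[1.0, -0.027, 0.0], [-0.027, -1.0, 0.0], [0.0, -0.0, -1.0]]
force: [-0.8, -0.6, 0.4]
finger_gap: 0.0595
```

```bash
python3 avg.py 30
```

```text
F [-1.44 -0.14 -0.06] +- [0.08 0.08 0.11] M [-0.001  0.235  0.001] +- [0.006 0.005 0.006] [0.63271917 0.18294104 0.1145828 ] 33.1
```

Call:
drive_tool(commands=[0,0,0,0,0,0,0,0,0,0,0,0,0,0,0,0,0,0,0,0,0,0,0,0], hand=0.29)

```text
clock: 33.6
tcp_pos: [0.633, 0.183, 0.1147]
ee_rot: [[1.0, -0.027, 0.0], [-0.027, -1.0, 0.0], [0.0, -0.0, -1.0]]
force: [0.3, 0.4, 0.5]
finger_gap: 0.0627
```

```bash
python3 avg.py 6; python3 - <<'E'
from ov import *
print(r.get_state()["finger_gap"])
shot("b1",(190,190,340,340),(210,140,310,240),4,6)
im=cv2.imread("pics/b1_s.png"); g=cv2.resize(im[245:345,225:305],None,fx=6,fy=6,interpolation=2);cv2.imwrite("pics/b1q.png",cv2.convertScaleAbs(g,alpha=1.5,beta=10)[:600])
E
```

```text
F [-0.12  0.3  -0.05] +- [0.35 0.24 0.13] M [ 0.031 -0.001 -0.011] +- [0.02  0.009 0.008] [0.63275977 0.18291782 0.11461264] 33.9
0.06259488125252709
```

View pics/b1q.png

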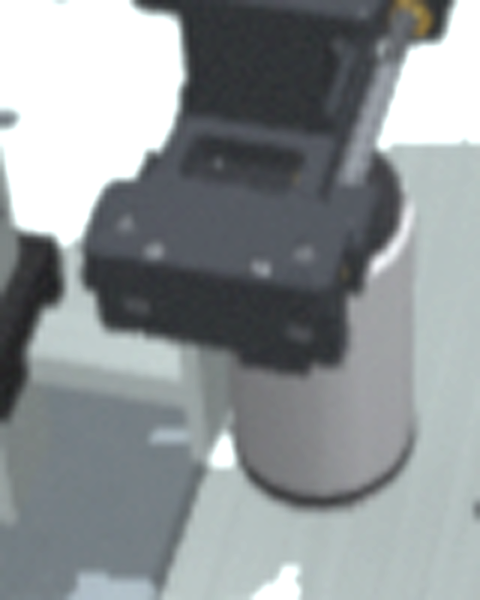

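Call:
drive_tool(commands=[0,0,0,0,0,0,0,0,0,0,0,0,0,0,0,0,0,0,0,0,0,0,0,0], hand=0)

```text
clock: 34.5
tcp_pos: [0.6327, 0.1829, 0.1146]
ee_rot: [[1.0, -0.027, -0.0], [-0.027, -1.0, -0.0], [-0.0, 0.0, -1.0]]
force: [0.2, -0.3, -0.1]
finger_gap: 0.0881
```

Call:
drive_tool(commands=[0,0,0.2,0,0,0,0,0,0.4,0,0,0,0,0,0.6,0,0,0,0,0,0.8,0,0,0,0,0,1,0,0,0,0,0,1,0,0,0,0,0,1,0,0,0,0,0,1.5,0,0,0,0,0,2,0,0,0,0,0,2,0,0,0,0,0,2,0,0,0,-1,0,1,0,0,0,-2,0,0,0,0,0,-3,0,0,0,0,0,-3,0,0,0,0,0,-3,0,0,0,0,0,-2,-3,0,0,0,0,0,-3,0,0,0,0,0,-3,0,0,0,0,0,0,0,0,0,0])

```text
clock: 37.0
tcp_pos: [0.492, 0.0917, 0.2497]
ee_rot: [[1.0, -0.03, -0.0], [-0.03, -1.0, -0.0], [-0.0, 0.0, -1.0]]
force: [0.1, -0.2, -0.2]
finger_gap: 0.0878
```

```bash
python3 - <<'E'
from ov import *
shot("c1",(190,220,340,360),(210,140,310,240),4,6)
s=r.get_state(); print(s["force"],s["clock"])
im=cv2.imread("pics/c1_s.png"); g=cv2.resize(im[225:345,205:305],None,fx=5,fy=5,interpolation=2);cv2.imwrite("pics/c1q.png",cv2.convertScaleAbs(g,alpha=1.4,beta=10)[:600])
E
```

```text
[-0.44075313 -0.26994223 -0.58798552] 37.1
```

View pics/c1q.png

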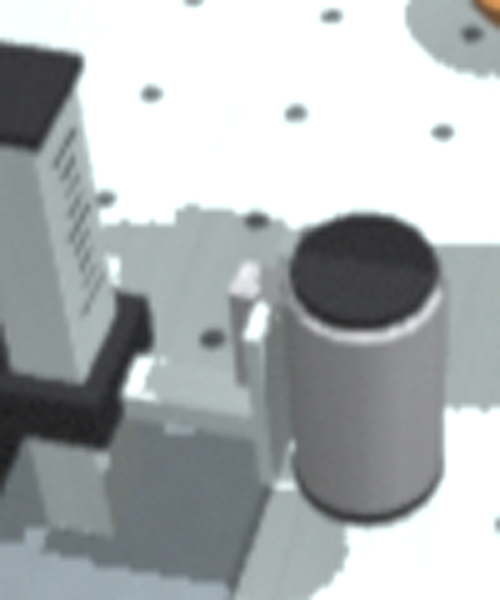

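View pics/c1_tz.png

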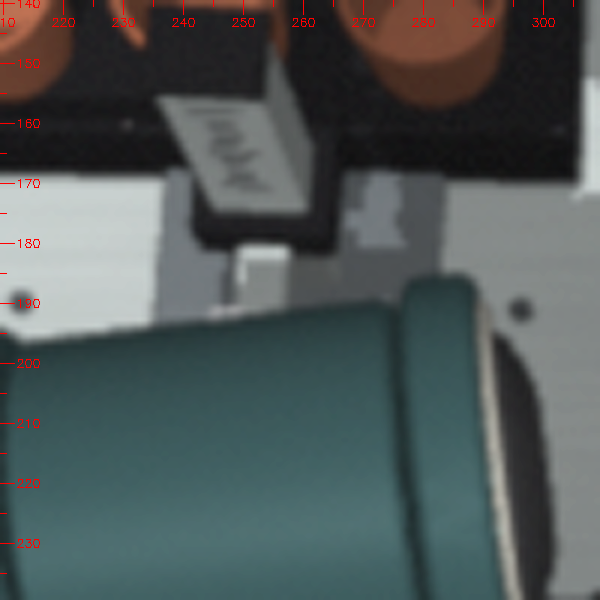

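Call:
drive_tool(commands=[0,0,0,0,0,0,0,0,0,0,0,0,0,0,0,0,0,0,0,0,0,0,0,0,0,0,0,0,0,0,0,0,0,0,0,0])

```text
clock: 37.85
tcp_pos: [0.4928, 0.0929, 0.2496]
ee_rot: [[1.0, -0.027, -0.0], [-0.027, -1.0, -0.0], [-0.0, 0.0, -1.0]]
force: [0.3, 0.6, 0.6]
finger_gap: 0.0876
```

```bash
python3 - <<'E'
from ov import *
im=imaging.read_camera("side"); o=cv2.imread("pics/c1_s.png")
d=cv2.absdiff(im,o)[225:345,205:305]; print("max diff",d.max(),d.mean())
for l in("bowl","flowerpot","bottle","lid","radio"):
    t=imaging.tip_of(l,"side"); print(l,atz("side",t[0]["point"],0).round(3) if t else None)
r.hand_in()
E
```

```text
max diff 42 0.7799722222222222
bowl [ 0.61 -0.17  0.  ]
flowerpot [ 0.456 -0.26   0.   ]
bottle [ 0.747 -0.205  0.   ]
lid [0.415 0.374 0.   ]
radio [0.62  0.435 0.   ]
the job is handed in; nothing more can be done
```

The mug is hanging by its handle in the notch of the balance plate, released and clear of the robot. I handed the job in at about 38 s. On the way the plate was dragged down once before the mug was seated.

**Release:** The wall was held lightly against the plate, at about 1.4 N. I lowered the mug slowly until the vertical force read -0.06 ± 0.11 N, with the plate down about 14 mm. That puts the weight at roughly 1.8 N. I opened the fingers slightly first and saw no force step, then opened them fully and withdrew.

**Last checks:**
- **Hanging:** The side picture shows the mug upright, with the handle leg behind the plate.
- **Stillness:** Two side pictures about 1 s apart look the same around the mug on average (mean difference 0.8 grey levels). A few pixels differ by up to 42, which I put down to edges and shadows but did not check.
- **Bystanders:** The bowl, bottle, lid and radio were found within about 8 mm of where they started. The flowerpot read about 10 mm off. That is close to the networks' scatter, and nothing came near it. I did not re-check the swatter.

**What went wrong or disagreed:**
- **Reported TCP:** The fingertips are really about 35 mm higher than the reported TCP. My first close therefore caught only the mug's lid (gap 52 mm). I reopened, went lower and gripped the wall (gap 59 mm).
- **Plate dragged down:** On the first lowering the wall pressed too hard and friction pulled the plate down about 16 mm. I raised it back at the same slow speed, about 16 mm/s, and backed off to a tiny gap. I only brought the wall into contact again once the handle was on the notch.

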